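# Pack the sherd sample tubes into their carrier

### The job

Lift the handled tube carrier off the steel stand and set it down upright on the middle of the cork mat. Then slide every sample tube on the bench, cap up, into a well of the carrier until it stands on the well's floor, and see that every tube's cap is pressed fully home. Leave the mended bowl and the two jars where they are.

Things in the scene. Friction and masses are not known exactly. Their poses are not given: they have to be found in the camera images.
- carrier: sample-tube carrier: solid grey plastic block 110 (x) x 150 (y) x 57 mm high with four wells open at the top and an aluminium handle over its middle; loose, about 0.6 kg; starts on the stand, empty. Origin at the centre of its underside, z up. Wells: round, 38 mm across, 50 mm deep, floor 7 mm above the underside, 2 mm chamfer at the mouth, centres at x = +-30, y = +-48 mm
- handle (a point): middle of the carrier's handle, 106 mm above its underside: a level bar along the carrier's y, 16 mm wide (x), 108 mm long, 20 mm tall (top 116 mm above the underside), on two 12 mm square posts at x = 0, y = +-48 mm
- stand: low steel drying stand, fixed: flat top 150 (x) x 190 (y) mm, 40 mm above the bench. Origin at the centre of its foot, on the bench
- mat: flat square cork mat, 220 x 220 x 4 mm, fixed to the bench beside the stand. Origin at the centre of its underside (its top is 4 mm higher)
- well0 (a point): centre of the floor of well 0 of the carrier, 50 mm below the well's mouth; moves with the carrier
- well1 (a point): centre of the floor of well 1 of the carrier, 50 mm below the well's mouth; moves with the carrier
- well2 (a point): centre of the floor of well 2 of the carrier, 50 mm below the well's mouth; moves with the carrier
- well3 (a point): centre of the floor of well 3 of the carrier, 50 mm below the well's mouth; moves with the carrier
- tubeA: sample tube A: rigid white plastic tube, a straight cylinder 36 mm in diameter and 100 mm long, foot edge chamfered 2 mm, with a paper label round its middle and a black cap on top; 0.11 kg. Stands upright on the bench at the start. Origin at the centre of its underside, z along the tube to the cap. May be absent
- capA (a joint): how far the cap of tube A has been pressed in: 0 = standing 10 mm proud of the tube's end, 0.010 m = fully home. The cap slides along the tube's axis with about 6 N of friction, has no spring and stays where it is left
- capA_top (a point): centre of the top of tube A's black cap, a disc 36 mm in diameter and 10 mm thick: 120 mm above the tube's underside when the cap is out, 110 mm when fully home
- tubeB: sample tube B: rigid white plastic tube, a straight cylinder 36 mm in diameter and 100 mm long, foot edge chamfered 2 mm, with a paper label round its middle and a black cap on top; 0.11 kg. Stands upright on the bench at the start. Origin at the centre of its underside, z along the tube to the cap. May be absent
- capB (a joint): how far the cap of tube B has been pressed in: 0 = standing 10 mm proud of the tube's end, 0.010 m = fully home. The cap slides along the tube's axis with about 6 N of friction, has no spring and stays where it is left
- capB_top (a point): centre of the top of tube B's black cap, a disc 36 mm in diameter and 10 mm thick: 120 mm above the tube's underside when the cap is out, 110 mm when fully home
- tubeC: sample tube C: rigid white plastic tube, a straight cylinder 36 mm in diameter and 100 mm long, foot edge chamfered 2 mm, with a paper label round its middle and a black cap on top; 0.11 kg. Stands upright on the bench at the start. Origin at the centre of its underside, z along the tube to the cap. May be absent
- capC (a joint): how far the cap of tube C has been pressed in: 0 = standing 10 mm proud of the tube's end, 0.010 m = fully home. The cap slides along the tube's axis with about 6 N of friction, has no spring and stays where it is left
- capC_top (a point): centre of the top of tube C's black cap, a disc 36 mm in diameter and 10 mm thick: 120 mm above the tube's underside when the cap is out, 110 mm when fully home
- tubeD: sample tube D: rigid white plastic tube, a straight cylinder 36 mm in diameter and 100 mm long, foot edge chamfered 2 mm, with a paper label round its middle and a black cap on top; 0.11 kg. Stands upright on the bench at the start. Origin at the centre of its underside, z along the tube to the cap. May be absent
- capD (a joint): how far the cap of tube D has been pressed in: 0 = standing 10 mm proud of the tube's end, 0.010 m = fully home. The cap slides along the tube's axis with about 6 N of friction, has no spring and stays where it is left
- capD_top (a point): centre of the top of tube D's black cap, a disc 36 mm in diameter and 10 mm thick: 120 mm above the tube's underside when the cap is out, 110 mm when fully home
- bowl: mended terracotta bowl, 96 mm across, 55 mm high, standing loose at the far side of the bench, fragile. Origin at the centre of its underside
- jar1: glass jar with a white lid, 72 mm across, 85 mm high, standing loose out to one side. Origin at the centre of its underside
- jar2: glass jar with a white lid, 72 mm across, 85 mm high, standing loose out to one side. Origin at the centre of its underside

How it is judged:
On the way, in this order (a step that is already met when the one before it is completed fails the run):
1. the carrier stands upright on the cork mat, let go (horizontal distance between carrier and mat below 0.06 m and z of carrier in the frame of mat below 0.01 m and angle between carrier's own z axis and vertical below 0.05 rad and contact force between the fingers and carrier below 0.2 N and linear speed of carrier below 0.02 m/s), for 0.2 s.
2. every tube that is present stands fully down in a well of the carrier (((horizontal distance between tubeA and well0 below 0.005 m and distance between tubeA and well0 below 0.007 m) or (horizontal distance between tubeA and well1 below 0.005 m and distance between tubeA and well1 below 0.007 m) or (horizontal distance between tubeA and well2 below 0.005 m and distance between tubeA and well2 below 0.007 m) or (horizontal distance between tubeA and well3 below 0.005 m and distance between tubeA and well3 below 0.007 m)) and angle between each of tubeA, tubeB, tubeC, tubeD's own z axis and vertical below 0.08 rad and ((horizontal distance between tubeB and well0 below 0.005 m and distance between tubeB and well0 below 0.007 m) or (horizontal distance between tubeB and well1 below 0.005 m and distance between tubeB and well1 below 0.007 m) or (horizontal distance between tubeB and well2 below 0.005 m and distance between tubeB and well2 below 0.007 m) or (horizontal distance between tubeB and well3 below 0.005 m and distance between tubeB and well3 below 0.007 m)) and ((horizontal distance between tubeC and well0 below 0.005 m and distance between tubeC and well0 below 0.007 m) or (horizontal distance between tubeC and well1 below 0.005 m and distance between tubeC and well1 below 0.007 m) or (horizontal distance between tubeC and well2 below 0.005 m and distance between tubeC and well2 below 0.007 m) or (horizontal distance between tubeC and well3 below 0.005 m and distance between tubeC and well3 below 0.007 m)) and ((horizontal distance between tubeD and well0 below 0.005 m and distance between tubeD and well0 below 0.007 m) or (horizontal distance between tubeD and well1 below 0.005 m and distance between tubeD and well1 below 0.007 m) or (horizontal distance between tubeD and well2 below 0.005 m and distance between tubeD and well2 below 0.007 m) or (horizontal distance between tubeD and well3 below 0.005 m and distance between tubeD and well3 below 0.007 m))), for 0.2 s.
At the end, for the whole second after the job is handed in: the carrier stands upright on the mat (centre within 60 mm of the mat's centre), every present tube stands cap up on the floor of a well (within 5 mm sideways, 7 mm in all), every cap pressed in by more than 8 of its 10 mm, everything at rest (all of step 2 and horizontal distance between carrier and mat below 0.06 m and z of carrier in the frame of mat below 0.01 m and angle between carrier's own z axis and vertical below 0.05 rad and value of joint each of capA, capB, capC, capD above 0.008 m and linear speed of each of carrier, tubeA, tubeB, tubeC, tubeD below 0.02 m/s); the robot touches nothing.
It fails at once if the mended bowl has been moved more than 20 mm (distance of bowl from where it was at the start of the episode above 0.02 m).
It fails at once if the jar has been moved more than 20 mm (distance of jar1 from where it was at the start of the episode above 0.02 m).
It fails at once if the jar has been moved more than 20 mm (distance of jar2 from where it was at the start of the episode above 0.02 m).
Of tubeA, tubeB, tubeC, tubeD only 2 to 4 are there at a start; the rules pass over those that are not, and their reading is None.
At some moment in a run one of carrier may be knocked a few centimetres aside while the robot is not near it.
It also fails if it takes over 210 s, if anything falls off the work surface, if the arm or the gripper's body presses on something with over 40 N, if the wrist force passes 120 N, or if a joint passes its speed limit or range.

### The arm

A 6-joint arm with a two-finger parallel gripper is mounted at the origin on the work surface. World frame = base frame: x ahead of the robot, y to its left, z up, the work surface at z = 0. Lengths are in m, angles in rad, forces in N, time in s.
With the tool pointing down it reaches from about 0.325 to 0.9 m from the base axis. Payload 3.5 kg.
Tool frame: the origin (TCP) lies at the very end of the fingers, on their centre line; the grasp point (between the pads) lies 19 mm behind it; z points along the fingers, y is the line along which they close (so a half turn about z gives the same grasp; the last joint's range is limited). The gripper opens to 85 mm and grips with 20 to 120 N. Pads are 22 mm wide; open, the fingers measure 114 mm over their backs; the gripper's body (76 mm by 85 mm) begins 54 mm behind the grasp point. The pads swing forward as they close: fully open they stand 13 mm farther back than shut.
Start: joints at [1.191, 0.276, -0.026, 1.268, 0, 1.467], TCP at [0.171, 0.601, 0.231] pointing down, gripper open.
Joint ranges: [-3.12, 3.12], [-0.85, 1.88], [-1.08, 1.24], [-1.95, 2.15], [-1.57, 1.53], [-3.14, 3.14]. Speed limits (rad/s): [2.57, 2.57, 3.14, 3.14, 3.14, 3.14].

### API

Orientations are given as a rotation vector (axis times angle).
In Python, from workcell import ctrl gives the robot as it stands.
- The arm moves only by the tool servo_tool, never from a script. Its argument "steps" is a list of rows, each an object of numbers: "x", "y", "z": the shift along the tool's x, y, z in m; "wx", "wy", "wz": the turn, a rotation vector about the tool's x, y, z in degrees; "grip": the finger opening in m, from 0 to 0.0854. A call has exactly 8 rows; each row is the pose to reach, as a shift and turn from the pose commanded when the call began, along the tool's axes at that moment; what a row does not reach only later rows make up. A row lasts 1/10 s, in which the tool goes at most 50 mm and 8.59 degrees, less where a joint would pass 70% of its speed; a pose out of reach is approached as far as the arm can. A call with a gripper value outside its range is refused whole. The fingers move at their own pace and stop on an object; "newtons" is the grip in N (left out, the last holds). Time passes only in rows, so rows that repeat a pose let the fingers close, or fill a call up. It gives the time, the measured TCP pose, the force, the opening and the grip force at its end, in the units of the state.
- ctrl.state(): the state, without advancing time (a new reading comes with each control period).
- ctrl.snapshot(name): name is "scene" or "top"; returns a dict with "frame" (400x640x3 uint8, red, green, blue), "range_z" (400x640 float32, m along the optical axis (not along the pixel's ray), 0 where there is no reading), "camera_matrix" (3x3 intrinsics, pixels), "D" ([k1, k2, p1, p2, k3] as OpenCV has them; the pictures are not rectified), "R" (3x3) and "t" (3): a world point X has camera coordinates R X + t. Camera axes: x right, y down, z forward; pixel columns grow to the right and rows downward; lengths in m; the calibration is good to about 2 mm. A picture is of the moment at which its call begins.
- ctrl.sign_off(): hands the job in; it is judged then, once.
The state is a dict: "time_s": time; "joint_pos": joint angles; "qd": joint speeds; "joint_torque": joint torques, N m; "position": TCP position; "eef_rot": TCP orientation; "contact_force": force on the tool from outside, world axes, zero at the start; "torque": the same for the moment, N m; "opening": opening from 0.0 (shut) to 1.0 (fully open); "finger_force": force on a finger pad.
Only numpy, scipy, OpenCV 4.12 (cv2) and the standard library are available. Lean on these libraries where they do the work, as an engineer would, in place of code of your own. Each camera call takes 0.05 s, during which the arm holds its last target. There are 200 camera calls.

## Working session

There is one attempt and no reset: what is moved stays moved. The work goes in short steps, Python scripts to look and compute and a tool call to move; the robot and the scene stay as the last step left them, time stands still between calls to the robot, and variables do not carry over. Pictures are saved under pics/ and viewed, at most 14 in all, crops included, and the job is handed in when it is done.

Besides the shell and the picture viewer there is one more tool, called as a command line: name --argument value ..., lists and objects as JSON in quotes. servo_tool: Moves the arm, as the interface text tells. Its arguments: {"type":"object","properties":{"steps":{"type":"array"},"newtons":{"type":"number"}},"required":["steps"]}

```bash
mkdir -p pics; ls
cat > h.py <<'E'
import numpy as np, cv2
from workcell import ctrl
from scipy.spatial.transform import Rotation as Rn
def snap(n):
    s=ctrl.snapshot(n)
    for k in("camera_matrix","D","R","t"): s[k]=np.array(s[k],float)
    return s
def save(s,name,crop=None):
    f=s["frame"]
    if crop: f=f[crop[1]:crop[3],crop[0]:crop[2]]
    cv2.imwrite("pics/"+name,np.ascontiguousarray(f[...,::-1]))
def ray(s,uv):
    p=cv2.undistortPoints(np.array(uv,float).reshape(-1,1,2),s["camera_matrix"],s["D"]).reshape(-1,2)
    d=np.c_[p,np.ones(len(p))]@s["R"]
    return -s["R"].T@s["t"], d
def plane(s,uv,z):
    c,d=ray(s,uv); return c+d*((z-c[2])/d[:,2])[:,None]
def cloud(s):
    h,w=s["range_z"].shape
    u,v=np.meshgrid(np.arange(w),np.arange(h))
    c,d=ray(s,np.c_[u.ravel(),v.ravel()])
    return (c+d*s["range_z"].reshape(-1,1)).reshape(h,w,3)
def proj(s,X):
    return cv2.projectPoints(np.array(X,float).reshape(-1,3),cv2.Rodrigues(s["R"])[0],s["t"],s["camera_matrix"],s["D"])[0].reshape(-1,2)
E
python3 - <<'E'
from h import *
for n in("scene","top"):
    s=snap(n); save(s,n+"0.png"); print(n,-s["R"].T@s["t"],s["R"].round(3).tolist(),s["camera_matrix"][0],s["D"])
print(ctrl.state())
E
```

```text
pics
scene [ 0.93711424 -0.59648581  1.05402202] [[0.867, 0.499, -0.009], [0.395, -0.696, -0.6], [-0.305, 0.516, -0.8]] [496.75271442   0.         319.69938152] [-0.10268959  0.          0.          0.          0.        ]
top [ 0.4265151  -0.01123982  1.20228748] [[-0.011, -1.0, -0.024], [-0.99, 0.015, -0.142], [0.142, 0.022, -0.99]] [432.34380156   0.         318.04225432] [0.00260128 0.         0.         0.         0.        ]
{'time_s': 0.1, 'joint_pos': array([ 1.19059709e+00,  2.77130468e-01, -2.77443869e-02,  1.26800084e+00,
        1.68701267e-06,  1.46743071e+00]), 'qd': array([0.00061093, 0.00055609, 0.00386398, 0.00216599, 0.00125721,
       0.00103249]), 'joint_torque': array([-5.64639540e-04, -4.46709716e+01,  2.96128285e+01,  8.48207215e-03,
       -1.39545400e-04,  1.63152589e-05]), 'position': array([0.17054475, 0.60054829, 0.23022555]), 'eef_rot': array([-0.43339287, -3.11104913,  0.00317012]), 'contact_force': array([-0.41507267,  0.02418976, -0.11758201]), 'torque': array([-0.0162505 , -0.07900182, -0.00620668]), 'finger_force': 0.0, 'opening': 1.001412362831127}
```

View pics/scene0.png

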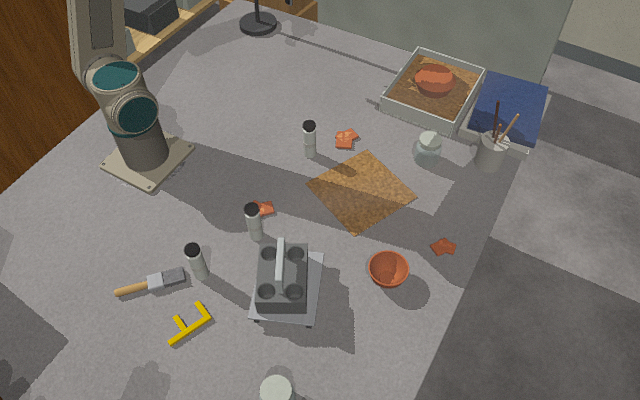

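View pics/top0.png

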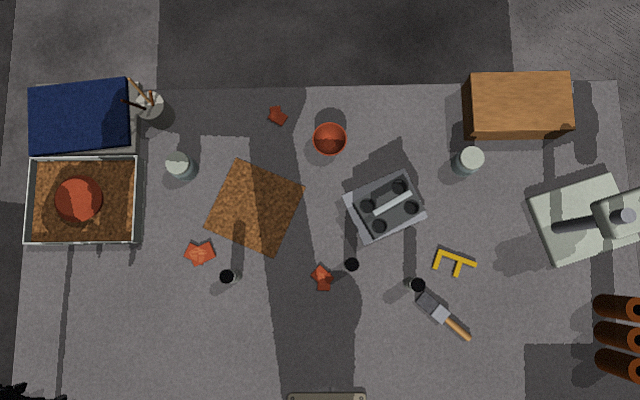

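The scene view shows three capped tubes, at about (310,128), (252,210) and (193,248). The carrier is on the stand at (283,280), and the mat is at (362,192). In the top view the caps are at (227,277), (351,265) and (417,285), the carrier handle at (391,205), the mat at (255,207), the bowl at (330,139) and the jars at (179,163) and (470,158). There are three tubes.

```bash
cat >> h.py <<'E'
def tri(a,ua,b,ub):
    ca,da=ray(a,[ua]); cb,db=ray(b,[ub]); da,db=da[0],db[0]
    k=np.linalg.lstsq(np.c_[da,-db],cb-ca,rcond=None)[0]
    pa,pb=ca+k[0]*da,cb+k[1]*db
    return (pa+pb)/2,np.linalg.norm(pa-pb)
def caps(s,zmin=0.08,zmax=0.2):
    """black blobs standing above the bench: (pixel centroid, cloud points)"""
    P=cloud(s); f=s["frame"].astype(int)
    m=(f.max(2)<45)&(P[...,2]>zmin)&(P[...,2]<zmax)&(P[...,0]>.2)
    n,L,st,c=cv2.connectedComponentsWithStats(m.astype(np.uint8))
    return [(c[i],P[L==i],st[i,4]) for i in range(1,n) if st[i,4]>25]
def topdisc(s,z):  pass
E
python3 - <<'E'
from h import *
S={n:snap(n) for n in("scene","top")}
for n,s in S.items():
    P=cloud(s)
    for c,p,a in caps(s):
        zt=np.percentile(p[:,2],90); q=p[p[:,2]>zt-.004]
        print(n,c.round(1),a,"zt",zt.round(4),"mean",q.mean(0).round(4),"ext",np.ptp(q,axis=0).round(3), "ray@.12",plane(s,[c],.12)[0].round(4))
    # carrier handle : points between z 0.145 and .17
    f=s["frame"].astype(int)
    reg=(P[...,0]>.3)&(P[...,0]<.8)&(P[...,1]>-.35)&(P[...,1]<.0)
    for lo,hi in((.15,.16),(.09,.102),(.035,.045)):
        m=reg&(P[...,2]>lo)&(P[...,2]<hi)
        if m.sum()<10: continue
        n_,L,st,cc=cv2.connectedComponentsWithStats(m.astype(np.uint8)); i=1+st[1:,4].argmax(); q=P[L==i]
        r=cv2.minAreaRect((q[:,:2]*1000).astype(np.float32)); print("layer",lo,hi,st[i,4],cc[i].round(1),q.mean(0).round(4),"rect",np.round(r[0],1),np.round(r[1],1),round(r[2],1),"z",np.percentile(q[:,2],[10,50,90]).round(4))
    # mat
    hsv=cv2.cvtColor(s["frame"],cv2.COLOR_RGB2HSV).astype(int)
    m=(hsv[...,0]<25)&(hsv[...,1]>90)&(P[...,2]<.03)&(P[...,2]>-.02)
    m=cv2.morphologyEx(m.astype(np.uint8),cv2.MORPH_OPEN,np.ones((5,5)))
    n_,L,st,cc=cv2.connectedComponentsWithStats(m)
    for i in range(1,n_):
        if st[i,4]>1500:
            ct=cv2.findContours((L==i).astype(np.uint8),0,2)[0][0].reshape(-1,2)
            q=plane(s,ct,.004)[:,:2]; r=cv2.minAreaRect((q*1000).astype(np.float32)); print("mat",st[i],np.round(r[0],1),np.round(r[1],1),r[2],"z",np.median(P[L==i][:,2]).round(4))
E
```

```text
scene [192.9 253.2] 37 zt 0.1189 mean [ 0.3914 -0.237   0.1175] ext [0.027 0.027 0.006] ray@.12 [ 0.3964 -0.239   0.12  ]
layer 0.15 0.16 337 [279.2 259. ] [ 0.5849 -0.1717  0.1549] rect [ 583.9 -170.6] [ 16.3 111.3] 29.2 z [0.1525 0.1551 0.157 ]
layer 0.09 0.102 1903 [281.3 274.4] [ 0.587  -0.1745  0.096 ] rect [ 582.6 -168.7] [110.6 154.3] 29.1 z [0.0935 0.0961 0.0985]
layer 0.035 0.045 1524 [297.6 297.2] [ 0.6304 -0.1804  0.0396] rect [ 590.3 -164.7] [151.3 191.8] 22.9 z [0.0371 0.0396 0.0422]
mat [ 308  151  107   84 4791] [599.8 193.6] [218.5 218.5] 65.79048156738281 z 0.0029
top [133.2 104.1] 62 zt 0.1914 mean [0.838  0.4868 0.1932] ext [0.009 0.004 0.011] ray@.12 [0.858  0.4981 0.12  ]
top [471.4 111.6] 31 zt 0.0869 mean [ 0.8324 -0.3993  0.0848] ext [0.072 0.002 0.006] ray@.12 [ 0.8193 -0.3868  0.12  ]
top [401.5 182.8] 33 zt 0.0964 mean [ 0.6413 -0.2023  0.0948] ext [0.029 0.038 0.004] ray@.12 [ 0.6351 -0.1999  0.12  ]
top [574.4 221.3] 147 zt 0.1882 mean [ 0.5295 -0.6097  0.192 ] ext [0.012 0.005 0.015] ray@.12 [ 0.5312 -0.6225  0.12  ]
top [351.4 263.8] 151 zt 0.1218 mean 
[... 685 characters left out ...]
637.1 339.7] 48 zt 0.1461 mean [ 0.249  -0.7278  0.1463] ext [0.018 0.006 0.01 ] ray@.12 [ 0.2465 -0.7425  0.12  ]
top [627.5 356.9] 77 zt 0.1224 mean [ 0.2038 -0.7237  0.1229] ext [0.006 0.021 0.01 ] ray@.12 [ 0.2074 -0.7157  0.12  ]
layer 0.15 0.16 279 [392.4 202. ] [ 0.5809 -0.1696  0.1558] rect [ 581.5 -170.4] [ 16.  108.1] 29.3 z [0.1532 0.1558 0.1583]
layer 0.09 0.102 1506 [388.8 205.8] [ 0.58   -0.1689  0.097 ] rect [ 581.6 -170.3] [109.9 150.8] 29.3 z [0.0942 0.0971 0.0996]
layer 0.035 0.045 1238 [376.7 205.8] [ 0.5887 -0.1445  0.0402] rect [ 589.  -165.5] [150.  190.9] 23.1 z [0.0374 0.0402 0.0429]
mat [ 205  159   99   98 5923] [596.  195.5] [219.4 219.8] 65.75090789794922 z 0.0044
```

Both views agree. The handle is at (0.5825, −0.1705), top 0.156, with carrier x axis at 29.2°. The mat is at (0.597, 0.195). Cap tops are at 0.12 m: (0.432,−0.068), (0.407,0.243) and (0.381,−0.230). All of it fits the reach and the sizes given.

```bash
cat >> h.py <<'E'
def delta(x,y,z,psi):
    """shift (mm) and turn (deg) in tool axes from the present pose to tool down, tool y at psi deg"""
    s=ctrl.state(); R=Rn.from_rotvec(s["eef_rot"]); best=None
    for p in (psi,psi+180):
        a=np.radians((p+90)/2); T=Rn.from_rotvec(np.pi*np.array([np.cos(a),np.sin(a),0]))
        w=np.degrees((R.inv()*T).as_rotvec())
        if best is None or np.linalg.norm(w)<np.linalg.norm(best): best=w
    d=R.inv().apply(np.array([x,y,z])-s["position"])
    print("pos",s["position"].round(4),"q",np.round(s["joint_pos"],2),"F",np.round(s["contact_force"],1),"| shift mm",(d*1000).round(1),"turn",best.round(2))
E
python3 -c "
from h import *
delta(.5825,-.1705,.25,29.2)"
```

```text
pos [0.1706 0.6007 0.2306] q [ 1.19  0.28 -0.03  1.27  0.    1.47] F [ 0.1 -0.5 -0.3] | shift mm [-607.  -629.3  -18.6] turn [-8.000e-02  2.000e-02  4.494e+01]
```

servo_tool --steps '[{"x": -0.03,"y": -0.031,"z": -0.005,"wz": 5,"grip": 0.085},{"x": -0.06,"y": -0.062,"z": -0.01,"wz": 10,"grip": 0.085},{"x": -0.09,"y": -0.093,"z": -0.015,"wz": 15,"grip": 0.085},{"x": -0.12,"y": -0.124,"z": -0.02,"wz": 20,"grip": 0.085},{"x": -0.15,"y": -0.155,"z": -0.02,"wz": 25,"grip": 0.085},{"x": -0.18,"y": -0.187,"z": -0.02,"wz": 30,"grip": 0.085},{"x": -0.21,"y": -0.218,"z": -0.02,"wz": 38,"grip": 0.085},{"x": -0.24,"y": -0.249,"z": -0.02,"wz": 45,"grip": 0.085}]'

```text
$.steps[0]: bad value
```

```bash
python3 -c "
from h import *
delta(.5825,-.1705,.25,29.2)"
```

```text
pos [0.1706 0.6007 0.2306] q [ 1.19  0.28 -0.03  1.27  0.    1.47] F [ 0.1 -0.5 -0.3] | shift mm [-607.  -629.3  -18.6] turn [-8.000e-02  2.000e-02  4.494e+01]
```

servo_tool --steps '[{"x": -0.03,"y": -0.031,"z": -0.005,"wx": 0,"wy": 0,"wz": 5,"grip": 0.085},{"x": -0.06,"y": -0.062,"z": -0.01,"wx": 0,"wy": 0,"wz": 10,"grip": 0.085},{"x": -0.09,"y": -0.093,"z": -0.015,"wx": 0,"wy": 0,"wz": 15,"grip": 0.085},{"x": -0.12,"y": -0.124,"z": -0.02,"wx": 0,"wy": 0,"wz": 20,"grip": 0.085},{"x": -0.15,"y": -0.155,"z": -0.02,"wx": 0,"wy": 0,"wz": 25,"grip": 0.085},{"x": -0.18,"y": -0.187,"z": -0.02,"wx": 0,"wy": 0,"wz": 30,"grip": 0.085},{"x": -0.21,"y": -0.218,"z": -0.02,"wx": 0,"wy": 0,"wz": 38,"grip": 0.085},{"x": -0.24,"y": -0.249,"z": -0.02,"wx": 0,"wy": 0,"wz": 45,"grip": 0.085}]' --newtons 60

```text
time_s: 1.0
position: [0.334, 0.2945, 0.2513]
eef_rot: [1.598, 2.705, 0.0]
contact_force: [0.7, 0.2, 0.7]
opening: 0.999
finger_force: 0.0
```

```bash
python3 -c "
from h import *
delta(.5825,-.1705,.25,29.2)"
```

```text
pos [0.334  0.2945 0.2513] q [ 0.58 -0.06 -0.36  1.27 -0.    1.64] F [0.7 0.2 0.7] | shift mm [-527.2   -6.8    1.3] turn [ 0.02  0.   -0.34]
```

servo_tool --steps '[{"x": -0.045,"y": 0,"z": 0,"wx": 0,"wy": 0,"wz": 0,"grip": 0.085},{"x": -0.09,"y": 0,"z": 0,"wx": 0,"wy": 0,"wz": 0,"grip": 0.085},{"x": -0.135,"y": 0,"z": 0,"wx": 0,"wy": 0,"wz": 0,"grip": 0.085},{"x": -0.18,"y": -0.001,"z": 0,"wx": 0,"wy": 0,"wz": 0,"grip": 0.085},{"x": -0.225,"y": -0.002,"z": 0,"wx": 0,"wy": 0,"wz": 0,"grip": 0.085},{"x": -0.27,"y": -0.004,"z": 0,"wx": 0,"wy": 0,"wz": 0,"grip": 0.085},{"x": -0.315,"y": -0.005,"z": 0,"wx": 0,"wy": 0,"wz": 0,"grip": 0.085},{"x": -0.36,"y": -0.0068,"z": 0,"wx": 0,"wy": 0,"wz": -0.3,"grip": 0.085}]'

```text
time_s: 1.8
position: [0.5035, -0.0235, 0.2513]
eef_rot: [1.584, 2.713, 0.0]
contact_force: [0.6, 0.2, -0.7]
opening: 0.995
finger_force: 0.0
```

servo_tool --steps '[{"x": -0.04,"y": 0,"z": 0,"wx": 0,"wy": 0,"wz": 0,"grip": 0.085},{"x": -0.08,"y": 0,"z": 0,"wx": 0,"wy": 0,"wz": 0,"grip": 0.085},{"x": -0.12,"y": 0,"z": 0,"wx": 0,"wy": 0,"wz": 0,"grip": 0.085},{"x": -0.15,"y": 0,"z": 0,"wx": 0,"wy": 0,"wz": 0,"grip": 0.085},{"x": -0.167,"y": 0,"z": 0.01,"wx": 0,"wy": 0,"wz": 0,"grip": 0.085},{"x": -0.167,"y": 0,"z": 0.03,"wx": 0,"wy": 0,"wz": 0,"grip": 0.085},{"x": -0.167,"y": 0,"z": 0.03,"wx": 0,"wy": 0,"wz": 0,"grip": 0.085},{"x": -0.167,"y": 0,"z": 0.03,"wx": 0,"wy": 0,"wz": 0,"grip": 0.085}]'

```text
time_s: 2.6
position: [0.584, -0.1661, 0.2203]
eef_rot: [-1.582, -2.711, 0.0]
contact_force: [0.9, -0.3, 0.5]
opening: 0.996
finger_force: 0.0
```

Run:
```python
from h import *
delta(.5825,-.1705,.127,29.2)
s=snap("scene"); P=cloud(s)   # carrier block still where it was?
m=(P[...,2]>.09)&(P[...,2]<.102)&(P[...,0]>.45)&(P[...,0]<.75)&(P[...,1]>-.3)&(P[...,1]<-.05)
r=cv2.minAreaRect((P[m][:,:2]*1000).astype(np.float32)); print(r)
```

```text
pos [ 0.584  -0.1661  0.2203] q [-0.38  0.25 -0.08  1.24  0.    0.67] F [ 0.9 -0.3  0.5] | shift mm [-3.3 -3.3 93.3] turn [-0.09 -0.14  0.27]
((582.7677612304688, -168.84609985351562), (110.52826690673828, 153.90773010253906), 29.398815155029297)
```

servo_tool --steps '[{"x": -0.0033,"y": -0.003,"z": 0.015,"wx": 0,"wy": 0,"wz": 0,"grip": 0.085},{"x": -0.0033,"y": -0.003,"z": 0.035,"wx": 0,"wy": 0,"wz": 0,"grip": 0.085},{"x": -0.0033,"y": -0.003,"z": 0.055,"wx": 0,"wy": 0,"wz": 0,"grip": 0.085},{"x": -0.0033,"y": -0.003,"z": 0.075,"wx": 0,"wy": 0,"wz": 0,"grip": 0.085},{"x": -0.0033,"y": -0.003,"z": 0.09,"wx": 0,"wy": 0,"wz": 0,"grip": 0.085},{"x": -0.0033,"y": -0.003,"z": 0.093,"wx": 0,"wy": 0,"wz": 0,"grip": 0.085},{"x": -0.0033,"y": -0.003,"z": 0.093,"wx": 0,"wy": 0,"wz": 0,"grip": 0.06},{"x": -0.0033,"y": -0.003,"z": 0.093,"wx": 0,"wy": 0,"wz": 0,"grip": 0.04}]'

```text
time_s: 3.45
position: [0.5849, -0.1717, 0.1293]
eef_rot: [1.583, 2.711, 0.0]
contact_force: [0.4, -0.8, -0.2]
opening: 0.685
finger_force: 0.0
```

servo_tool --steps '[{"x": 0,"y": 0,"z": 0,"wx": 0,"wy": 0,"wz": 0,"grip": 0.03},{"x": 0,"y": 0,"z": 0,"wx": 0,"wy": 0,"wz": 0,"grip": 0.02},{"x": 0,"y": 0,"z": 0,"wx": 0,"wy": 0,"wz": 0,"grip": 0.01},{"x": 0,"y": 0,"z": 0,"wx": 0,"wy": 0,"wz": 0,"grip": 0},{"x": 0,"y": 0,"z": 0,"wx": 0,"wy": 0,"wz": 0,"grip": 0},{"x": 0,"y": 0,"z": 0,"wx": 0,"wy": 0,"wz": 0,"grip": 0},{"x": 0,"y": 0,"z": 0,"wx": 0,"wy": 0,"wz": 0,"grip": 0},{"x": 0,"y": 0,"z": 0,"wx": 0,"wy": 0,"wz": 0,"grip": 0}]' --newtons 80

```text
time_s: 4.25
position: [0.5849, -0.1715, 0.1292]
eef_rot: [1.583, 2.712, 0.001]
contact_force: [1.1, 1.2, 5.6]
opening: 0.17
finger_force: 80.3
```

servo_tool --steps '[{"x": 0,"y": 0,"z": -0.005,"wx": 0,"wy": 0,"wz": 0,"grip": 0},{"x": 0,"y": 0,"z": -0.015,"wx": 0,"wy": 0,"wz": 0,"grip": 0},{"x": 0,"y": 0,"z": -0.025,"wx": 0,"wy": 0,"wz": 0,"grip": 0},{"x": 0,"y": 0,"z": -0.035,"wx": 0,"wy": 0,"wz": 0,"grip": 0},{"x": 0,"y": 0,"z": -0.045,"wx": 0,"wy": 0,"wz": 0,"grip": 0},{"x": 0,"y": 0,"z": -0.055,"wx": 0,"wy": 0,"wz": 0,"grip": 0},{"x": 0,"y": 0,"z": -0.06,"wx": 0,"wy": 0,"wz": 0,"grip": 0},{"x": 0,"y": 0,"z": -0.06,"wx": 0,"wy": 0,"wz": 0,"grip": 0}]'

```text
time_s: 5.05
position: [0.585, -0.1718, 0.1898]
eef_rot: [1.583, 2.711, 0.001]
contact_force: [0.3, 0.3, -7.7]
opening: 0.174
finger_force: 78.6
```

Run:
```python
from h import *
delta(.597,.195,.19,29.2); print(ctrl.state()["opening"],ctrl.state()["finger_force"])
save(snap("scene"),"s1.png")
```

```text
pos [ 0.585  -0.1718  0.1898] q [-0.39  0.27 -0.12  1.17 -0.    0.67] F [ 0.3  0.3 -7.7] | shift mm [313.5 190.8  -0.5] turn [0.09 0.12 0.24]
0.1741765821836412 78.56500625610352
```

View pics/s1.png

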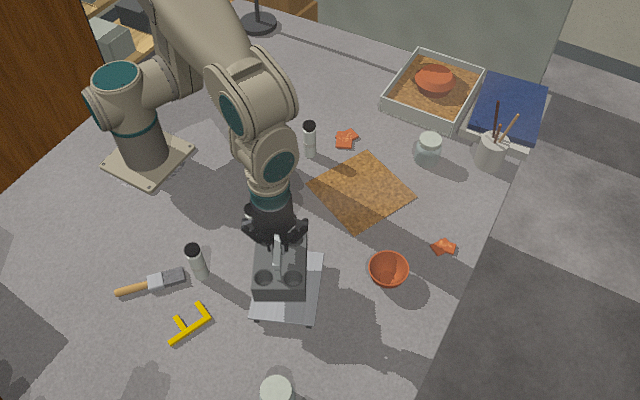

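The carrier hangs from the gripper above the stand at (278,270). The tubes and bowl haven't moved. Next I carry it to the mat.

servo_tool --steps '[{"x": 0.01,"y": 0.006,"z": 0,"wx": 0,"wy": 0,"wz": 0,"grip": 0},{"x": 0.03,"y": 0.018,"z": 0,"wx": 0,"wy": 0,"wz": 0,"grip": 0},{"x": 0.055,"y": 0.033,"z": 0,"wx": 0,"wy": 0,"wz": 0,"grip": 0},{"x": 0.082,"y": 0.05,"z": 0,"wx": 0,"wy": 0,"wz": 0,"grip": 0},{"x": 0.11,"y": 0.067,"z": 0,"wx": 0,"wy": 0,"wz": 0,"grip": 0},{"x": 0.138,"y": 0.084,"z": 0,"wx": 0,"wy": 0,"wz": 0,"grip": 0},{"x": 0.166,"y": 0.101,"z": 0,"wx": 0,"wy": 0,"wz": 0,"grip": 0},{"x": 0.194,"y": 0.118,"z": 0,"wx": 0,"wy": 0,"wz": 0,"grip": 0}]'

```text
time_s: 5.9
position: [0.5904, 0.0577, 0.1875]
eef_rot: [-1.583, -2.712, 0.001]
contact_force: [0.7, 0.5, -6.8]
opening: 0.172
finger_force: 78.5
```

servo_tool --steps '[{"x": 0.028,"y": 0.017,"z": 0,"wx": 0,"wy": 0,"wz": 0,"grip": 0},{"x": 0.056,"y": 0.034,"z": 0,"wx": 0,"wy": 0,"wz": 0,"grip": 0},{"x": 0.08,"y": 0.049,"z": 0,"wx": 0,"wy": 0,"wz": 0,"grip": 0},{"x": 0.1,"y": 0.061,"z": 0,"wx": 0,"wy": 0,"wz": 0,"grip": 0},{"x": 0.113,"y": 0.069,"z": 0,"wx": 0,"wy": 0,"wz": 0,"grip": 0},{"x": 0.119,"y": 0.073,"z": 0,"wx": 0,"wy": 0,"wz": 0,"grip": 0},{"x": 0.119,"y": 0.073,"z": 0,"wx": 0,"wy": 0,"wz": 0,"grip": 0},{"x": 0.119,"y": 0.073,"z": 0,"wx": 0,"wy": 0,"wz": 0,"grip": 0}]'

```text
time_s: 6.7
position: [0.5964, 0.1942, 0.1881]
eef_rot: [1.585, 2.712, -0.002]
contact_force: [-0.6, -0.4, -7.3]
opening: 0.171
finger_force: 78.5
```

Run:
```python
from h import *
delta(.597,.195,.0933,29.2)
s=snap("scene"); P=cloud(s)
m=(P[...,0]>.45)&(P[...,0]<.75)&(P[...,1]>.05)&(P[...,1]<.35)&(P[...,2]>.14)&(P[...,2]<.17)
z=P[m][:,2]; q=P[m&(abs(P[...,2]-np.median(z))<.006)]; print(len(q),np.median(z),cv2.minAreaRect((q[:,:2]*1000).astype(np.float32)))
c=np.c_[q[:,:2]-q[:,:2].mean(0),np.ones(len(q))]; print("tilt",np.linalg.lstsq(c,q[:,2],rcond=None)[0])
```

```text
pos [0.5964 0.1942 0.1881] q [ 0.21  0.31 -0.08  1.19 -0.    1.27] F [-0.6 -0.4 -7.3] | shift mm [ 0.5  1.1 94.8] turn [-0.06  0.04  0.21]
1213 0.15411970341606673 ((595.7832641601562, 194.3136749267578), (110.66897583007812, 155.76193237304688), 29.249553680419922)
tilt [-0.00137656  0.00564932  0.15436467]
```

servo_tool --steps '[{"x": 0,"y": 0,"z": 0.015,"wx": 0,"wy": 0,"wz": 0,"grip": 0},{"x": 0,"y": 0,"z": 0.035,"wx": 0,"wy": 0,"wz": 0,"grip": 0},{"x": 0,"y": 0,"z": 0.055,"wx": 0,"wy": 0,"wz": 0,"grip": 0},{"x": 0,"y": 0,"z": 0.072,"wx": 0,"wy": 0,"wz": 0,"grip": 0},{"x": 0,"y": 0,"z": 0.084,"wx": 0,"wy": 0,"wz": 0,"grip": 0},{"x": 0,"y": 0,"z": 0.09,"wx": 0,"wy": 0,"wz": 0,"grip": 0},{"x": 0,"y": 0,"z": 0.092,"wx": 0,"wy": 0,"wz": 0,"grip": 0},{"x": 0,"y": 0,"z": 0.092,"wx": 0,"wy": 0,"wz": 0,"grip": 0}]'

```text
time_s: 7.55
position: [0.597, 0.195, 0.0965]
eef_rot: [1.584, 2.712, 0.001]
contact_force: [-0.7, -0.1, -6.8]
opening: 0.171
finger_force: 78.5
```

servo_tool --steps '[{"x": 0,"y": 0,"z": 0.0005,"wx": 0,"wy": 0,"wz": 0,"grip": 0},{"x": 0,"y": 0,"z": 0.001,"wx": 0,"wy": 0,"wz": 0,"grip": 0},{"x": 0,"y": 0,"z": 0.0015,"wx": 0,"wy": 0,"wz": 0,"grip": 0},{"x": 0,"y": 0,"z": 0.0015,"wx": 0,"wy": 0,"wz": 0,"grip": 0},{"x": 0,"y": 0,"z": 0.0015,"wx": 0,"wy": 0,"wz": 0,"grip": 0},{"x": 0,"y": 0,"z": 0.0015,"wx": 0,"wy": 0,"wz": 0,"grip": 0},{"x": 0,"y": 0,"z": 0.0015,"wx": 0,"wy": 0,"wz": 0,"grip": 0},{"x": 0,"y": 0,"z": 0.0015,"wx": 0,"wy": 0,"wz": 0,"grip": 0}]'

```text
time_s: 8.35
position: [0.5966, 0.1951, 0.0948]
eef_rot: [-1.584, -2.713, -0.0]
contact_force: [0.0, 0.6, -6.4]
opening: 0.171
finger_force: 78.5
```

Not touching yet (F −6.4 N), so I'll keep lowering gently.

servo_tool --steps '[{"x": 0,"y": 0,"z": 0.0005,"wx": 0,"wy": 0,"wz": 0,"grip": 0},{"x": 0,"y": 0,"z": 0.001,"wx": 0,"wy": 0,"wz": 0,"grip": 0},{"x": 0,"y": 0,"z": 0.0015,"wx": 0,"wy": 0,"wz": 0,"grip": 0},{"x": 0,"y": 0,"z": 0.0015,"wx": 0,"wy": 0,"wz": 0,"grip": 0},{"x": 0,"y": 0,"z": 0.0015,"wx": 0,"wy": 0,"wz": 0,"grip": 0},{"x": 0,"y": 0,"z": 0.0015,"wx": 0,"wy": 0,"wz": 0,"grip": 0},{"x": 0,"y": 0,"z": 0.0015,"wx": 0,"wy": 0,"wz": 0,"grip": 0},{"x": 0,"y": 0,"z": 0.0015,"wx": 0,"wy": 0,"wz": 0,"grip": 0}]'

```text
time_s: 9.15
position: [0.5965, 0.195, 0.0933]
eef_rot: [-1.584, -2.713, 0.0]
contact_force: [-1.9, 0.6, -7.0]
opening: 0.173
finger_force: 78.7
```

servo_tool --steps '[{"x": 0,"y": 0,"z": 0.0005,"wx": 0,"wy": 0,"wz": 0,"grip": 0},{"x": 0,"y": 0,"z": 0.001,"wx": 0,"wy": 0,"wz": 0,"grip": 0},{"x": 0,"y": 0,"z": 0.0015,"wx": 0,"wy": 0,"wz": 0,"grip": 0},{"x": 0,"y": 0,"z": 0.002,"wx": 0,"wy": 0,"wz": 0,"grip": 0},{"x": 0,"y": 0,"z": 0.002,"wx": 0,"wy": 0,"wz": 0,"grip": 0},{"x": 0,"y": 0,"z": 0.002,"wx": 0,"wy": 0,"wz": 0,"grip": 0},{"x": 0,"y": 0,"z": 0.002,"wx": 0,"wy": 0,"wz": 0,"grip": 0},{"x": 0,"y": 0,"z": 0.002,"wx": 0,"wy": 0,"wz": 0,"grip": 0}]'

```text
time_s: 9.95
position: [0.5966, 0.1951, 0.0933]
eef_rot: [1.584, 2.713, 0.001]
contact_force: [-6.1, -1.6, 6.6]
opening: 0.172
finger_force: 80.5
```

servo_tool --steps '[{"x": 0,"y": 0,"z": 0,"wx": 0,"wy": 0,"wz": 0,"grip": 0.03},{"x": 0,"y": 0,"z": 0,"wx": 0,"wy": 0,"wz": 0,"grip": 0.05},{"x": 0,"y": 0,"z": 0,"wx": 0,"wy": 0,"wz": 0,"grip": 0.06},{"x": 0,"y": 0,"z": 0,"wx": 0,"wy": 0,"wz": 0,"grip": 0.06},{"x": 0,"y": 0,"z": -0.02,"wx": 0,"wy": 0,"wz": 0,"grip": 0.06},{"x": 0,"y": 0,"z": -0.05,"wx": 0,"wy": 0,"wz": 0,"grip": 0.07},{"x": 0,"y": 0,"z": -0.09,"wx": 0,"wy": 0,"wz": 0,"grip": 0.085},{"x": 0,"y": 0,"z": -0.13,"wx": 0,"wy": 0,"wz": 0,"grip": 0.085}]'

```text
time_s: 10.75
position: [0.5962, 0.1949, 0.222]
eef_rot: [-1.584, -2.712, 0.001]
contact_force: [1.1, 0.3, 0.6]
opening: 0.995
finger_force: 0.0
```

Run:
```python
from h import *
delta(.407,.243,.23,119.2)
```

```text
pos [0.5962 0.1949 0.222 ] q [ 0.21  0.29 -0.03  1.25  0.    1.27] F [1.1 0.3 0.6] | shift mm [ 134.8 -141.2   -7.8] turn [-3.000e-02 -6.000e-02 -8.976e+01]
```

servo_tool --steps '[{"x": 0.017,"y": -0.018,"z": -0.005,"wx": 0,"wy": 0,"wz": -8,"grip": 0.085},{"x": 0.034,"y": -0.036,"z": -0.008,"wx": 0,"wy": 0,"wz": -16,"grip": 0.085},{"x": 0.051,"y": -0.054,"z": -0.008,"wx": 0,"wy": 0,"wz": -24,"grip": 0.085},{"x": 0.068,"y": -0.071,"z": -0.008,"wx": 0,"wy": 0,"wz": -32,"grip": 0.085},{"x": 0.085,"y": -0.089,"z": -0.008,"wx": 0,"wy": 0,"wz": -40,"grip": 0.085},{"x": 0.102,"y": -0.106,"z": -0.008,"wx": 0,"wy": 0,"wz": -48,"grip": 0.085},{"x": 0.119,"y": -0.124,"z": -0.008,"wx": 0,"wy": 0,"wz": -56,"grip": 0.085},{"x": 0.1348,"y": -0.1412,"z": -0.008,"wx": 0,"wy": 0,"wz": -64,"grip": 0.085}]'

```text
time_s: 11.55
position: [0.4065, 0.2433, 0.2294]
eef_rot: [-0.103, 3.139, 0.0]
contact_force: [-0.3, 0.3, -0.4]
opening: 0.993
finger_force: 0.0
```

servo_tool --steps '[{"x": 0,"y": 0,"z": 0,"wx": 0,"wy": 0,"wz": -8,"grip": 0.085},{"x": 0,"y": 0,"z": 0,"wx": 0,"wy": 0,"wz": -16,"grip": 0.085},{"x": 0,"y": 0,"z": 0,"wx": 0,"wy": 0,"wz": -24,"grip": 0.085},{"x": 0,"y": 0,"z": 0,"wx": 0,"wy": 0,"wz": -25.8,"grip": 0.085},{"x": 0,"y": 0,"z": 0,"wx": 0,"wy": 0,"wz": -25.8,"grip": 0.085},{"x": 0,"y": 0,"z": 0,"wx": 0,"wy": 0,"wz": -25.8,"grip": 0.085},{"x": 0,"y": 0,"z": 0,"wx": 0,"wy": 0,"wz": -25.8,"grip": 0.085},{"x": 0,"y": 0,"z": 0,"wx": 0,"wy": 0,"wz": -25.8,"grip": 0.085}]'

```text
time_s: 12.35
position: [0.4074, 0.243, 0.2293]
eef_rot: [-0.792, 3.04, 0.0]
contact_force: [-0.5, 0.2, -0.3]
opening: 1.0
finger_force: 0.0
```

```bash
cat >> h.py <<'E'
def carrier():
    for n in("scene","top"):
        s=snap(n); P=cloud(s)
        for lo,hi in((.11,.13),(.054,.068)):
            m=(P[...,0]>.42)&(P[...,0]<.8)&(P[...,1]>.03)&(P[...,1]<.4)&(P[...,2]>lo)&(P[...,2]<hi)
            m&=np.ptp(s["frame"].astype(int),axis=2)<40
            n_,L,st,cc=cv2.connectedComponentsWithStats(m.astype(np.uint8))
            if n_<2: continue
            q=P[L==1+st[1:,4].argmax()]
            r=cv2.minAreaRect((q[:,:2]*1000).astype(np.float32)); print(n,len(q),"z",np.median(q[:,2]).round(4),np.round(r[0],1),np.round(r[1],1),round(r[2],1))
        if n=="scene": save(s,"last_s.png")
        else: save(s,"last_t.png")
E
python3 - <<'E'
from h import *
delta(.407,.243,.056,119.2); carrier()
E
```

```text
pos [0.4074 0.243  0.2293] q [ 0.4   0.01 -0.34  1.22  0.   -0.11] F [-0.5  0.2 -0.3] | shift mm [  0.3   0.2 173.3] turn [0.   0.   0.02]
scene 211 z 0.1186 [596.  194.8] [ 16.3 110.7] 29.7
scene 1231 z 0.0598 [595.6 196.8] [110.4 157.5] 28.9
top 282 z 0.1199 [592.9 195.7] [ 17.1 107.7] 29.5
top 1421 z 0.0611 [593.2 196. ] [110.8 150.1] 29.4
```

servo_tool --steps '[{"x": 0,"y": 0,"z": 0.025,"wx": 0,"wy": 0,"wz": 0,"grip": 0.085},{"x": 0,"y": 0,"z": 0.055,"wx": 0,"wy": 0,"wz": 0,"grip": 0.085},{"x": 0,"y": 0,"z": 0.085,"wx": 0,"wy": 0,"wz": 0,"grip": 0.085},{"x": 0,"y": 0,"z": 0.115,"wx": 0,"wy": 0,"wz": 0,"grip": 0.085},{"x": 0,"y": 0,"z": 0.14,"wx": 0,"wy": 0,"wz": 0,"grip": 0.085},{"x": 0,"y": 0,"z": 0.16,"wx": 0,"wy": 0,"wz": 0,"grip": 0.085},{"x": 0,"y": 0,"z": 0.17,"wx": 0,"wy": 0,"wz": 0,"grip": 0.085},{"x": 0,"y": 0,"z": 0.173,"wx": 0,"wy": 0,"wz": 0,"grip": 0.075}]'

```text
time_s: 13.25
position: [0.4065, 0.2427, 0.0553]
eef_rot: [0.792, -3.038, 0.0]
contact_force: [0.5, 0.6, -0.2]
opening: 0.876
finger_force: 0.0
```

servo_tool --steps '[{"x": 0,"y": 0,"z": 0,"wx": 0,"wy": 0,"wz": 0,"grip": 0.065},{"x": 0,"y": 0,"z": 0,"wx": 0,"wy": 0,"wz": 0,"grip": 0.058},{"x": 0,"y": 0,"z": 0,"wx": 0,"wy": 0,"wz": 0,"grip": 0.05},{"x": 0,"y": 0,"z": 0,"wx": 0,"wy": 0,"wz": 0,"grip": 0.044},{"x": 0,"y": 0,"z": 0,"wx": 0,"wy": 0,"wz": 0,"grip": 0.038},{"x": 0,"y": 0,"z": 0,"wx": 0,"wy": 0,"wz": 0,"grip": 0.03},{"x": 0,"y": 0,"z": 0,"wx": 0,"wy": 0,"wz": 0,"grip": 0.02},{"x": 0,"y": 0,"z": 0,"wx": 0,"wy": 0,"wz": 0,"grip": 0.02}]' --newtons 40

```text
time_s: 14.05
position: [0.4081, 0.2436, 0.0574]
eef_rot: [-0.793, 3.038, 0.001]
contact_force: [-0.4, -0.2, 5.6]
opening: 0.407
finger_force: 37.8
```

servo_tool --steps '[{"x": 0,"y": 0,"z": -0.01,"wx": 0,"wy": 0,"wz": 0,"grip": 0.02},{"x": 0,"y": 0,"z": -0.03,"wx": 0,"wy": 0,"wz": 0,"grip": 0.02},{"x": 0,"y": 0,"z": -0.055,"wx": 0,"wy": 0,"wz": 0,"grip": 0.02},{"x": 0,"y": 0,"z": -0.08,"wx": 0,"wy": 0,"wz": 0,"grip": 0.02},{"x": 0,"y": 0,"z": -0.105,"wx": 0,"wy": 0,"wz": 0,"grip": 0.02},{"x": 0,"y": 0,"z": -0.13,"wx": 0,"wy": 0,"wz": 0,"grip": 0.02},{"x": 0,"y": 0,"z": -0.145,"wx": 0,"wy": 0,"wz": 0,"grip": 0.02},{"x": 0,"y": 0,"z": -0.15,"wx": 0,"wy": 0,"wz": 0,"grip": 0.02}]'

```text
time_s: 14.85
position: [0.4084, 0.2434, 0.2086]
eef_rot: [-0.792, 3.036, 0.001]
contact_force: [0.0, 0.3, -1.5]
opening: 0.408
finger_force: 38.6
```

Run:
```python
from h import *
delta(.5945+.0026,.1955+.0565,.206,119.2); carrier()
```

```text
pos [0.4084 0.2434 0.2086] q [ 0.4   0.02 -0.37  1.17 -0.   -0.11] F [ 0.   0.3 -1.5] | shift mm [-168.9  -84.7    3.3] turn [-0.03  0.21  0.04]
scene 213 z 0.1184 [595.8 195.6] [ 16.3 107.8] 29.4
scene 1230 z 0.0597 [595.1 197. ] [110.5 157.6] 29.5
top 283 z 0.1197 [593. 196.] [ 17.2 108. ] 30.2
top 1418 z 0.0614 [593.2 196.1] [111.1 150.1] 29.5
```

View pics/last_s.png

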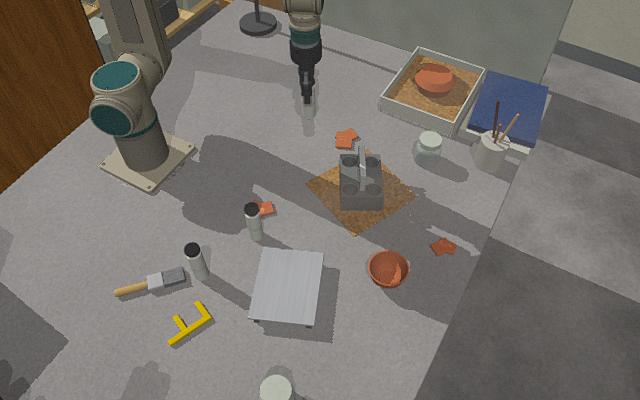

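The tube is held at (308,105) and the carrier stands upright on the mat at (361,180). Next I measure where the tube sits in the grip.

```bash
cat >> h.py <<'E'
from scipy.optimize import least_squares
def held():
    """axis of the held tube below the fingers: circle r=18 on cloud slices"""
    p=ctrl.state()["position"]
    for n in("scene","top"):
        P=cloud(snap(n)).reshape(-1,3); q=P[(np.hypot(*(P[:,:2]-p[:2]).T)<.03)&(P[:,2]>p[2]-.054)&(P[:,2]<p[2]-.006)]
        if len(q)<25: print(n,len(q)); continue
        f=least_squares(lambda c:np.hypot(q[:,0]-c[0],q[:,1]-c[1])-.018,p[:2],loss="soft_l1",f_scale=.002)
        print(n,len(q),"axis",f.x.round(4),"minus TCP mm",((f.x-p[:2])*1000).round(1),"rms",np.sqrt((f.fun**2).mean()).round(4),"lowest",np.percentile(q[:,2],2).round(4))
E
python3 - <<'E'
from h import *
held()
E
```

```text
scene 184 axis [0.408 0.244] minus TCP mm [0.4 0.9] rms 0.0016 lowest 0.155
top 34 axis [0.4065 0.2421] minus TCP mm [-1.2 -1. ] rms 0.0004 lowest 0.1533
```

```bash
python3 -c "
from h import *
delta(.5979,.2535,.2086,119.3)"
```

```text
pos [0.4066 0.2427 0.2054] q [ 0.4   0.02 -0.38  1.17 -0.   -0.11] F [ 1.3  0.3 -1.9] | shift mm [-172.2  -84.    -3.5] turn [ 0.01 -0.1  -0.06]
```

servo_tool --steps '[{"x": -0.015,"y": -0.007,"z": 0,"wx": 0,"wy": 0,"wz": 0,"grip": 0.02},{"x": -0.045,"y": -0.022,"z": 0,"wx": 0,"wy": 0,"wz": 0,"grip": 0.02},{"x": -0.08,"y": -0.039,"z": 0,"wx": 0,"wy": 0,"wz": 0,"grip": 0.02},{"x": -0.115,"y": -0.056,"z": 0,"wx": 0,"wy": 0,"wz": 0,"grip": 0.02},{"x": -0.145,"y": -0.071,"z": 0,"wx": 0,"wy": 0,"wz": 0,"grip": 0.02},{"x": -0.165,"y": -0.08,"z": 0,"wx": 0,"wy": 0,"wz": 0,"grip": 0.02},{"x": -0.1722,"y": -0.084,"z": 0,"wx": 0,"wy": 0,"wz": 0,"grip": 0.02},{"x": -0.1722,"y": -0.084,"z": 0,"wx": 0,"wy": 0,"wz": 0,"grip": 0.02}]'

```text
time_s: 15.85
position: [0.5993, 0.2534, 0.2047]
eef_rot: [0.791, -3.038, 0.0]
contact_force: [0.5, -0.3, -1.1]
opening: 0.41
finger_force: 38.7
```

servo_tool --steps '[{"x": 0,"y": 0,"z": 0.01,"wx": 0,"wy": 0,"wz": 0,"grip": 0.02},{"x": 0,"y": 0,"z": 0.02,"wx": 0,"wy": 0,"wz": 0,"grip": 0.02},{"x": 0,"y": 0,"z": 0.035,"wx": 0,"wy": 0,"wz": 0,"grip": 0.02},{"x": 0,"y": 0,"z": 0.05,"wx": 0,"wy": 0,"wz": 0,"grip": 0.02},{"x": 0,"y": 0,"z": 0.065,"wx": 0,"wy": 0,"wz": 0,"grip": 0.02},{"x": 0,"y": 0,"z": 0.075,"wx": 0,"wy": 0,"wz": 0,"grip": 0.02},{"x": 0,"y": 0,"z": 0.08,"wx": 0,"wy": 0,"wz": 0,"grip": 0.02},{"x": 0,"y": 0,"z": 0.08,"wx": 0,"wy": 0,"wz": 0,"grip": 0.02}]'

```text
time_s: 16.65
position: [0.598, 0.2536, 0.1251]
eef_rot: [0.792, -3.038, 0.0]
contact_force: [0.3, -0.4, -1.6]
opening: 0.414
finger_force: 38.6
```

```bash
python3 - <<'E'
from h import *
carrier(); delta(.5979,.2535,.068,119.3); save(snap("scene"),"s3.png",(280,80,440,240))
E
python3 -c "
import cv2;i=cv2.imread('pics/s3.png');cv2.imwrite('pics/s3b.png',cv2.resize(i,None,fx=3,fy=3,interpolation=2))"
```

```text
scene 211 z 0.1186 [595.9 195.2] [ 16.  108.5] 29.7
scene 1164 z 0.0598 [595.3 196.6] [110.7 157.3] 29.6
top 290 z 0.1195 [592.9 195.6] [ 16.9 107.4] 29.3
top 1314 z 0.0612 [593.7 196.2] [112.3 150. ] 29.6
pos [0.5991 0.2539 0.1267] q [ 0.3   0.39 -0.1   1.08 -0.   -0.21] F [ 0.1  0.5 -1.2] | shift mm [ 1.3  0.2 58.7] turn [-0.01  0.04 -0.06]
```

View pics/s3b.png

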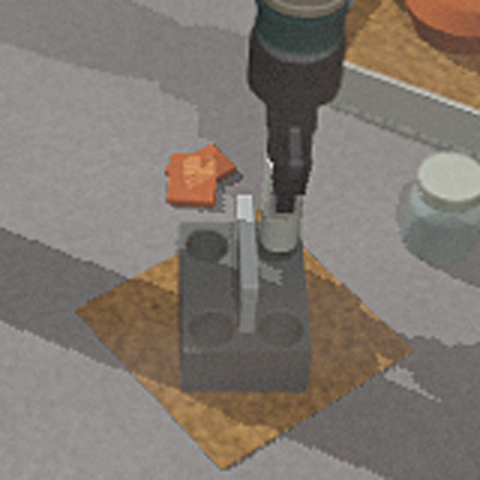

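The tube foot is over the upper-right well, at (280,240) in the crop. I'll go in and watch the force.

servo_tool --steps '[{"x": 0,"y": 0,"z": 0.004,"wx": 0,"wy": 0,"wz": 0,"grip": 0.02},{"x": 0,"y": 0,"z": 0.008,"wx": 0,"wy": 0,"wz": 0,"grip": 0.02},{"x": 0,"y": 0,"z": 0.011,"wx": 0,"wy": 0,"wz": 0,"grip": 0.02},{"x": 0,"y": 0,"z": 0.014,"wx": 0,"wy": 0,"wz": 0,"grip": 0.02},{"x": 0,"y": 0,"z": 0.017,"wx": 0,"wy": 0,"wz": 0,"grip": 0.02},{"x": 0,"y": 0,"z": 0.02,"wx": 0,"wy": 0,"wz": 0,"grip": 0.02},{"x": 0,"y": 0,"z": 0.02,"wx": 0,"wy": 0,"wz": 0,"grip": 0.02},{"x": 0,"y": 0,"z": 0.02,"wx": 0,"wy": 0,"wz": 0,"grip": 0.02}]'

```text
time_s: 17.6
position: [0.5979, 0.2537, 0.1055]
eef_rot: [0.793, -3.038, -0.0]
contact_force: [-2.3, -0.5, -1.8]
opening: 0.415
finger_force: 38.6
```

servo_tool --steps '[{"x": 0,"y": 0,"z": 0.006,"wx": 0,"wy": 0,"wz": 0,"grip": 0.02},{"x": 0,"y": 0,"z": 0.012,"wx": 0,"wy": 0,"wz": 0,"grip": 0.02},{"x": 0,"y": 0,"z": 0.018,"wx": 0,"wy": 0,"wz": 0,"grip": 0.02},{"x": 0,"y": 0,"z": 0.024,"wx": 0,"wy": 0,"wz": 0,"grip": 0.02},{"x": 0,"y": 0,"z": 0.03,"wx": 0,"wy": 0,"wz": 0,"grip": 0.02},{"x": 0,"y": 0,"z": 0.034,"wx": 0,"wy": 0,"wz": 0,"grip": 0.02},{"x": 0,"y": 0,"z": 0.037,"wx": 0,"wy": 0,"wz": 0,"grip": 0.02},{"x": 0,"y": 0,"z": 0.037,"wx": 0,"wy": 0,"wz": 0,"grip": 0.02}]'

```text
time_s: 18.4
position: [0.5987, 0.2537, 0.0687]
eef_rot: [0.793, -3.04, 0.0]
contact_force: [-1.9, 0.2, -2.0]
opening: 0.411
finger_force: 38.6
```

servo_tool --steps '[{"x": 0,"y": 0,"z": 0.001,"wx": 0,"wy": 0,"wz": 0,"grip": 0.02},{"x": 0,"y": 0,"z": 0.002,"wx": 0,"wy": 0,"wz": 0,"grip": 0.02},{"x": 0,"y": 0,"z": 0.002,"wx": 0,"wy": 0,"wz": 0,"grip": 0.04},{"x": 0,"y": 0,"z": 0.002,"wx": 0,"wy": 0,"wz": 0,"grip": 0.05},{"x": 0,"y": 0,"z": 0.002,"wx": 0,"wy": 0,"wz": 0,"grip": 0.06},{"x": 0,"y": 0,"z": -0.01,"wx": 0,"wy": 0,"wz": 0,"grip": 0.065},{"x": 0,"y": 0,"z": -0.035,"wx": 0,"wy": 0,"wz": 0,"grip": 0.075},{"x": 0,"y": 0,"z": -0.07,"wx": 0,"wy": 0,"wz": 0,"grip": 0.085}]'

```text
time_s: 19.2
position: [0.5974, 0.2534, 0.1388]
eef_rot: [0.792, -3.036, 0.0]
contact_force: [0.4, -0.1, -0.6]
opening: 0.994
finger_force: 0.0
```

Run:
```python
from h import *
delta(.4325,-.068,.22,119.3)
for n in("scene","top"):
    s=snap(n)
    for c,p,a in caps(s):
        zt=np.percentile(p[:,2],90)
        if zt>.1 and zt<.14 and p[:,1].mean()>-.4: q=p[p[:,2]>zt-.004]; print(n,c.round(1),a,zt.round(4),q.mean(0).round(4))
```

```text
pos [0.5974 0.2534 0.1388] q [ 0.3   0.38 -0.09  1.11 -0.   -0.21] F [ 0.4 -0.1 -0.6] | shift mm [ 301.1 -199.8  -80.3] turn [ 0.04 -0.2  -0.06]
scene [193.4 254. ] 28 0.1185 [ 0.3963 -0.2361  0.1171]
top [223.7 200.5] 126 0.1317 [0.5955 0.2501 0.1299]
top [351.4 263.9] 149 0.1211 [ 0.4329 -0.0689  0.1194]
top [417.6 284.5] 158 0.1218 [ 0.3806 -0.2301  0.1199]
```

Tube 1 is seated: its cap top is at 0.131 = 4+7+120 mm. Now the tube at (0.4325, −0.068).

servo_tool --steps '[{"x": 0,"y": 0,"z": -0.03,"wx": 0,"wy": 0,"wz": 0,"grip": 0.085},{"x": 0.015,"y": -0.01,"z": -0.06,"wx": 0,"wy": 0,"wz": 0,"grip": 0.085},{"x": 0.045,"y": -0.03,"z": -0.08,"wx": 0,"wy": 0,"wz": 0,"grip": 0.085},{"x": 0.08,"y": -0.053,"z": -0.08,"wx": 0,"wy": 0,"wz": 0,"grip": 0.085},{"x": 0.115,"y": -0.076,"z": -0.08,"wx": 0,"wy": 0,"wz": 0,"grip": 0.085},{"x": 0.15,"y": -0.1,"z": -0.08,"wx": 0,"wy": 0,"wz": 0,"grip": 0.085},{"x": 0.185,"y": -0.123,"z": -0.08,"wx": 0,"wy": 0,"wz": 0,"grip": 0.085},{"x": 0.22,"y": -0.146,"z": -0.08,"wx": 0,"wy": 0,"wz": 0,"grip": 0.085}]'

```text
time_s: 20.1
position: [0.4773, 0.0176, 0.2198]
eef_rot: [-0.793, 3.039, -0.001]
contact_force: [0.3, -0.5, 0.8]
opening: 0.994
finger_force: 0.0
```

servo_tool --steps '[{"x": 0.03,"y": -0.02,"z": 0,"wx": 0,"wy": 0,"wz": 0,"grip": 0.085},{"x": 0.055,"y": -0.037,"z": 0,"wx": 0,"wy": 0,"wz": 0,"grip": 0.085},{"x": 0.072,"y": -0.048,"z": 0,"wx": 0,"wy": 0,"wz": 0,"grip": 0.085},{"x": 0.081,"y": -0.054,"z": 0,"wx": 0,"wy": 0,"wz": 0,"grip": 0.085},{"x": 0.081,"y": -0.054,"z": 0,"wx": 0,"wy": 0,"wz": 0,"grip": 0.085},{"x": 0.081,"y": -0.054,"z": 0,"wx": 0,"wy": 0,"wz": 0,"grip": 0.085},{"x": 0.081,"y": -0.054,"z": 0,"wx": 0,"wy": 0,"wz": 0,"grip": 0.085},{"x": 0.081,"y": -0.054,"z": 0,"wx": 0,"wy": 0,"wz": 0,"grip": 0.085}]'

```text
time_s: 20.9
position: [0.4341, -0.067, 0.2193]
eef_rot: [-0.795, 3.039, 0.0]
contact_force: [0.7, 0.4, -0.9]
opening: 0.997
finger_force: 0.0
```

```bash
python3 -c "
from h import *
delta(.4325,-.068,.0565,119.3); snap('top'); delta(.4325,-.068,.0565,119.3)"
```

```text
pos [ 0.4341 -0.067   0.2193] q [-0.3  -0.05 -0.42  1.2   0.   -0.81] F [ 0.7  0.4 -0.9] | shift mm [ 1.900e+00 -1.000e-01  1.628e+02] turn [0.01 0.01 0.02]
pos [ 0.434  -0.0671  0.2193] q [-0.3  -0.05 -0.42  1.2   0.   -0.81] F [ 0.1  0.2 -0.3] | shift mm [ 1.800e+00 -1.000e-01  1.628e+02] turn [ 0.01 -0.    0.02]
```

servo_tool --steps '[{"x": 0.001,"y": 0,"z": 0.025,"wx": 0,"wy": 0,"wz": 0,"grip": 0.085},{"x": 0.001,"y": 0,"z": 0.055,"wx": 0,"wy": 0,"wz": 0,"grip": 0.085},{"x": 0.001,"y": 0,"z": 0.085,"wx": 0,"wy": 0,"wz": 0,"grip": 0.085},{"x": 0.001,"y": 0,"z": 0.11,"wx": 0,"wy": 0,"wz": 0,"grip": 0.085},{"x": 0.001,"y": 0,"z": 0.135,"wx": 0,"wy": 0,"wz": 0,"grip": 0.085},{"x": 0.001,"y": 0,"z": 0.152,"wx": 0,"wy": 0,"wz": 0,"grip": 0.085},{"x": 0.001,"y": 0,"z": 0.161,"wx": 0,"wy": 0,"wz": 0,"grip": 0.085},{"x": 0.001,"y": 0,"z": 0.1628,"wx": 0,"wy": 0,"wz": 0,"grip": 0.075}]'

```text
time_s: 21.75
position: [0.4321, -0.0677, 0.0555]
eef_rot: [0.793, -3.038, -0.002]
contact_force: [0.3, 0.3, 0.2]
opening: 0.886
finger_force: 0.0
```

servo_tool --steps '[{"x": 0,"y": 0,"z": 0,"wx": 0,"wy": 0,"wz": 0,"grip": 0.065},{"x": 0,"y": 0,"z": 0,"wx": 0,"wy": 0,"wz": 0,"grip": 0.058},{"x": 0,"y": 0,"z": 0,"wx": 0,"wy": 0,"wz": 0,"grip": 0.05},{"x": 0,"y": 0,"z": 0,"wx": 0,"wy": 0,"wz": 0,"grip": 0.044},{"x": 0,"y": 0,"z": 0,"wx": 0,"wy": 0,"wz": 0,"grip": 0.038},{"x": 0,"y": 0,"z": 0,"wx": 0,"wy": 0,"wz": 0,"grip": 0.03},{"x": 0,"y": 0,"z": 0,"wx": 0,"wy": 0,"wz": 0,"grip": 0.02},{"x": 0,"y": 0,"z": 0,"wx": 0,"wy": 0,"wz": 0,"grip": 0.02}]'

```text
time_s: 22.55
position: [0.4339, -0.0687, 0.0574]
eef_rot: [-0.792, 3.038, -0.002]
contact_force: [0.5, -0.4, 6.7]
opening: 0.408
finger_force: 38.3
```

servo_tool --steps '[{"x": 0,"y": 0,"z": -0.01,"wx": 0,"wy": 0,"wz": 0,"grip": 0.02},{"x": 0,"y": 0,"z": -0.03,"wx": 0,"wy": 0,"wz": 0,"grip": 0.02},{"x": 0,"y": 0,"z": -0.06,"wx": 0,"wy": 0,"wz": 0,"grip": 0.02},{"x": 0,"y": 0,"z": -0.09,"wx": 0,"wy": 0,"wz": 0,"grip": 0.02},{"x": 0,"y": 0,"z": -0.12,"wx": 0,"wy": 0,"wz": 0,"grip": 0.02},{"x": 0,"y": 0,"z": -0.145,"wx": 0,"wy": 0,"wz": 0,"grip": 0.02},{"x": 0,"y": 0,"z": -0.15,"wx": 0,"wy": 0,"wz": 0,"grip": 0.02},{"x": 0,"y": 0,"z": -0.15,"wx": 0,"wy": 0,"wz": 0,"grip": 0.02}]'

```text
time_s: 23.35
position: [0.4331, -0.0682, 0.207]
eef_rot: [-0.793, 3.039, -0.001]
contact_force: [0.4, -0.7, -1.4]
opening: 0.408
finger_force: 39.5
```

Run:
```python
from h import *
held(); carrier(); delta(.5953-.0026,.197-.0565,.2065,119.3)
```

```text
scene 197 axis [ 0.4337 -0.0685] minus TCP mm [ 0.7 -0.3] rms 0.0011 lowest 0.1544
top 0
scene 212 z 0.1187 [596.5 195.7] [ 16.2 110.3] 28.7
scene 1184 z 0.0598 [595.4 197.6] [110.4 157.4] 28.9
top 287 z 0.12 [593.4 196.2] [ 16.5 108.3] 29.1
top 1347 z 0.0613 [593.7 196.3] [111.1 150.6] 29.0
pos [ 0.4314 -0.0677  0.2046] q [-0.3  -0.04 -0.45  1.17  0.   -0.81] F [-0.5  0.2 -1.3] | shift mm [-242.5  102.9   -2.2] turn [ 0.16 -0.15 -0.06]
```

servo_tool --steps '[{"x": -0.012,"y": 0.005,"z": 0,"wx": 0,"wy": 0,"wz": 0,"grip": 0.02},{"x": -0.045,"y": 0.019,"z": 0,"wx": 0,"wy": 0,"wz": 0,"grip": 0.02},{"x": -0.085,"y": 0.036,"z": 0,"wx": 0,"wy": 0,"wz": 0,"grip": 0.02},{"x": -0.125,"y": 0.053,"z": 0,"wx": 0,"wy": 0,"wz": 0,"grip": 0.02},{"x": -0.165,"y": 0.07,"z": 0,"wx": 0,"wy": 0,"wz": 0,"grip": 0.02},{"x": -0.205,"y": 0.087,"z": 0,"wx": 0,"wy": 0,"wz": 0,"grip": 0.02},{"x": -0.232,"y": 0.099,"z": 0,"wx": 0,"wy": 0,"wz": 0,"grip": 0.02},{"x": -0.242,"y": 0.103,"z": 0,"wx": 0,"wy": 0,"wz": 0,"grip": 0.02}]'

```text
time_s: 24.35
position: [0.595, 0.1432, 0.2051]
eef_rot: [0.797, -3.038, -0.002]
contact_force: [-0.4, -0.7, -1.8]
opening: 0.41
finger_force: 39.5
```

servo_tool --steps '[{"x": 0,"y": 0,"z": 0,"wx": 0,"wy": 0,"wz": 0,"grip": 0.02},{"x": 0,"y": 0,"z": 0.015,"wx": 0,"wy": 0,"wz": 0,"grip": 0.02},{"x": 0,"y": 0,"z": 0.035,"wx": 0,"wy": 0,"wz": 0,"grip": 0.02},{"x": 0,"y": 0,"z": 0.055,"wx": 0,"wy": 0,"wz": 0,"grip": 0.02},{"x": 0,"y": 0,"z": 0.07,"wx": 0,"wy": 0,"wz": 0,"grip": 0.02},{"x": 0,"y": 0,"z": 0.08,"wx": 0,"wy": 0,"wz": 0,"grip": 0.02},{"x": 0,"y": 0,"z": 0.08,"wx": 0,"wy": 0,"wz": 0,"grip": 0.02},{"x": 0,"y": 0,"z": 0.08,"wx": 0,"wy": 0,"wz": 0,"grip": 0.02}]'

```text
time_s: 25.15
position: [0.5938, 0.1396, 0.1268]
eef_rot: [-0.792, 3.04, -0.0]
contact_force: [0.5, 0.6, -0.7]
opening: 0.409
finger_force: 39.5
```

Run:
```python
from h import *
delta(.5927,.1405,.068,119.3); carrier(); delta(.5927,.1405,.068,119.3)
```

```text
pos [0.5938 0.1396 0.1268] q [ 0.12  0.32 -0.2   1.05 -0.   -0.38] F [ 0.5  0.6 -0.7] | shift mm [ 0.5  1.3 58.8] turn [-0.01  0.02 -0.09]
scene 171 z 0.1183 [597.3 197.6] [ 15.1 113.4] 27.4
scene 837 z 0.0598 [595.6 197.3] [110.4 157.1] 29.0
top 18 z 0.1226 [582.4 129.3] [ 7.2 28.5] 39.3
top 122 z 0.0609 [582.5 136.4] [33.6 56.3] 29.3
pos [0.5946 0.1399 0.1277] q [ 0.13  0.32 -0.19  1.05 -0.   -0.38] F [ 0.2 -0.2 -0.9] | shift mm [ 1.5  1.5 59.7] turn [-0.05  0.11 -0.07]
```

servo_tool --steps '[{"x": 0.001,"y": 0.001,"z": 0.003,"wx": 0,"wy": 0,"wz": 0,"grip": 0.02},{"x": 0.001,"y": 0.001,"z": 0.007,"wx": 0,"wy": 0,"wz": 0,"grip": 0.02},{"x": 0.001,"y": 0.001,"z": 0.01,"wx": 0,"wy": 0,"wz": 0,"grip": 0.02},{"x": 0.001,"y": 0.001,"z": 0.013,"wx": 0,"wy": 0,"wz": 0,"grip": 0.02},{"x": 0.001,"y": 0.001,"z": 0.016,"wx": 0,"wy": 0,"wz": 0,"grip": 0.02},{"x": 0.001,"y": 0.001,"z": 0.02,"wx": 0,"wy": 0,"wz": 0,"grip": 0.02},{"x": 0.001,"y": 0.001,"z": 0.02,"wx": 0,"wy": 0,"wz": 0,"grip": 0.02},{"x": 0.001,"y": 0.001,"z": 0.02,"wx": 0,"wy": 0,"wz": 0,"grip": 0.02}]'

```text
time_s: 26.05
position: [0.592, 0.1403, 0.1062]
eef_rot: [0.793, -3.039, -0.0]
contact_force: [0.2, 1.3, -1.3]
opening: 0.41
finger_force: 39.4
```

servo_tool --steps '[{"x": 0,"y": 0,"z": 0.006,"wx": 0,"wy": 0,"wz": 0,"grip": 0.02},{"x": 0,"y": 0,"z": 0.012,"wx": 0,"wy": 0,"wz": 0,"grip": 0.02},{"x": 0,"y": 0,"z": 0.018,"wx": 0,"wy": 0,"wz": 0,"grip": 0.02},{"x": 0,"y": 0,"z": 0.024,"wx": 0,"wy": 0,"wz": 0,"grip": 0.02},{"x": 0,"y": 0,"z": 0.03,"wx": 0,"wy": 0,"wz": 0,"grip": 0.02},{"x": 0,"y": 0,"z": 0.034,"wx": 0,"wy": 0,"wz": 0,"grip": 0.02},{"x": 0,"y": 0,"z": 0.037,"wx": 0,"wy": 0,"wz": 0,"grip": 0.02},{"x": 0,"y": 0,"z": 0.037,"wx": 0,"wy": 0,"wz": 0,"grip": 0.02}]'

```text
time_s: 26.85
position: [0.592, 0.1403, 0.0689]
eef_rot: [0.793, -3.039, -0.0]
contact_force: [-1.1, 0.8, -2.0]
opening: 0.41
finger_force: 39.6
```

servo_tool --steps '[{"x": 0,"y": 0,"z": 0.001,"wx": 0,"wy": 0,"wz": 0,"grip": 0.02},{"x": 0,"y": 0,"z": 0.002,"wx": 0,"wy": 0,"wz": 0,"grip": 0.02},{"x": 0,"y": 0,"z": 0.002,"wx": 0,"wy": 0,"wz": 0,"grip": 0.04},{"x": 0,"y": 0,"z": 0.002,"wx": 0,"wy": 0,"wz": 0,"grip": 0.05},{"x": 0,"y": 0,"z": 0.002,"wx": 0,"wy": 0,"wz": 0,"grip": 0.06},{"x": 0,"y": 0,"z": -0.01,"wx": 0,"wy": 0,"wz": 0,"grip": 0.065},{"x": 0,"y": 0,"z": -0.035,"wx": 0,"wy": 0,"wz": 0,"grip": 0.075},{"x": 0,"y": 0,"z": -0.07,"wx": 0,"wy": 0,"wz": 0,"grip": 0.085}]'

```text
time_s: 27.65
position: [0.5908, 0.1399, 0.1391]
eef_rot: [0.792, -3.036, -0.0]
contact_force: [0.1, -0.0, -0.8]
opening: 0.992
finger_force: 0.0
```

```bash
cat >> h.py <<'E'
def capview():
  for n in("scene","top"):
    s=snap(n)
    for c,p,a in caps(s):
        zt=np.percentile(p[:,2],90)
        if zt>.1 and zt<.14 and p[:,1].mean()>-.4: q=p[p[:,2]>zt-.004]; print(n,c.round(1),a,zt.round(4),q.mean(0).round(4))
E
python3 - <<'E'
from h import *
capview(); delta(.3825,-.229,.22,119.3)
E
```

```text
scene [374.8 148. ] 30 0.129 [0.6098 0.2514 0.1277]
scene [193.9 252.7] 35 0.1184 [ 0.3934 -0.233   0.1176]
top [270.3 204.6] 58 0.1312 [0.5831 0.1327 0.1301]
top [417.6 284.6] 158 0.1216 [ 0.3807 -0.23    0.1197]
pos [0.5968 0.1408 0.146 ] q [ 0.13  0.3  -0.18  1.08 -0.   -0.38] F [1.1 0.7 1. ] | shift mm [ 366.9 -218.3  -76.8] turn [-0.25  0.59 -0.06]
```

servo_tool --steps '[{"x": 0,"y": 0,"z": -0.03,"wx": 0,"wy": 0,"wz": 0,"grip": 0.085},{"x": 0.015,"y": -0.009,"z": -0.06,"wx": 0,"wy": 0,"wz": 0,"grip": 0.085},{"x": 0.045,"y": -0.027,"z": -0.08,"wx": 0,"wy": 0,"wz": 0,"grip": 0.085},{"x": 0.085,"y": -0.051,"z": -0.08,"wx": 0,"wy": 0,"wz": 0,"grip": 0.085},{"x": 0.125,"y": -0.075,"z": -0.08,"wx": 0,"wy": 0,"wz": 0,"grip": 0.085},{"x": 0.165,"y": -0.099,"z": -0.08,"wx": 0,"wy": 0,"wz": 0,"grip": 0.085},{"x": 0.205,"y": -0.123,"z": -0.08,"wx": 0,"wy": 0,"wz": 0,"grip": 0.085},{"x": 0.245,"y": -0.147,"z": -0.08,"wx": 0,"wy": 0,"wz": 0,"grip": 0.085}]'

```text
time_s: 28.55
position: [0.4493, -0.1091, 0.22]
eef_rot: [-0.794, 3.039, -0.002]
contact_force: [0.5, -1.1, 0.1]
opening: 0.998
finger_force: 0.0
```

servo_tool --steps '[{"x": 0.035,"y": -0.021,"z": 0,"wx": 0,"wy": 0,"wz": 0,"grip": 0.085},{"x": 0.07,"y": -0.042,"z": 0,"wx": 0,"wy": 0,"wz": 0,"grip": 0.085},{"x": 0.1,"y": -0.06,"z": 0,"wx": 0,"wy": 0,"wz": 0,"grip": 0.085},{"x": 0.115,"y": -0.069,"z": 0,"wx": 0,"wy": 0,"wz": 0,"grip": 0.085},{"x": 0.12,"y": -0.071,"z": 0,"wx": 0,"wy": 0,"wz": 0,"grip": 0.085},{"x": 0.12,"y": -0.071,"z": 0,"wx": 0,"wy": 0,"wz": 0,"grip": 0.085},{"x": 0.12,"y": -0.071,"z": 0,"wx": 0,"wy": 0,"wz": 0,"grip": 0.085},{"x": 0.12,"y": -0.071,"z": 0,"wx": 0,"wy": 0,"wz": 0,"grip": 0.085}]'

```text
time_s: 29.35
position: [0.3807, -0.2274, 0.2195]
eef_rot: [-0.795, 3.039, 0.0]
contact_force: [-0.3, 0.1, 0.3]
opening: 0.992
finger_force: 0.0
```

```bash
python3 -c "
from h import *
delta(.3817,-.2295,.0565,119.3); snap('top'); delta(.3817,-.2295,.0565,119.3)"
```

```text
pos [ 0.3807 -0.2274  0.2195] q [-0.68 -0.04 -0.41  1.2   0.   -1.2 ] F [-0.3  0.1  0.3] | shift mm [  0.2  -2.3 163. ] turn [0.01 0.01 0.03]
pos [ 0.3808 -0.2274  0.2195] q [-0.68 -0.04 -0.41  1.2   0.   -1.2 ] F [-0.2 -0.6 -1.4] | shift mm [  0.2  -2.3 163. ] turn [0.01 0.01 0.04]
```

servo_tool --steps '[{"x": 0,"y": -0.002,"z": 0.025,"wx": 0,"wy": 0,"wz": 0,"grip": 0.085},{"x": 0,"y": -0.002,"z": 0.055,"wx": 0,"wy": 0,"wz": 0,"grip": 0.085},{"x": 0,"y": -0.002,"z": 0.085,"wx": 0,"wy": 0,"wz": 0,"grip": 0.085},{"x": 0,"y": -0.002,"z": 0.11,"wx": 0,"wy": 0,"wz": 0,"grip": 0.085},{"x": 0,"y": -0.002,"z": 0.135,"wx": 0,"wy": 0,"wz": 0,"grip": 0.085},{"x": 0,"y": -0.002,"z": 0.152,"wx": 0,"wy": 0,"wz": 0,"grip": 0.085},{"x": 0,"y": -0.002,"z": 0.161,"wx": 0,"wy": 0,"wz": 0,"grip": 0.085},{"x": 0,"y": -0.002,"z": 0.163,"wx": 0,"wy": 0,"wz": 0,"grip": 0.075}]'

```text
time_s: 30.2
position: [0.3809, -0.229, 0.0556]
eef_rot: [0.794, -3.038, -0.003]
contact_force: [-0.4, -0.5, -0.2]
opening: 0.883
finger_force: 0.0
```

servo_tool --steps '[{"x": 0,"y": 0,"z": 0,"wx": 0,"wy": 0,"wz": 0,"grip": 0.065},{"x": 0,"y": 0,"z": 0,"wx": 0,"wy": 0,"wz": 0,"grip": 0.058},{"x": 0,"y": 0,"z": 0,"wx": 0,"wy": 0,"wz": 0,"grip": 0.05},{"x": 0,"y": 0,"z": 0,"wx": 0,"wy": 0,"wz": 0,"grip": 0.044},{"x": 0,"y": 0,"z": 0,"wx": 0,"wy": 0,"wz": 0,"grip": 0.038},{"x": 0,"y": 0,"z": 0,"wx": 0,"wy": 0,"wz": 0,"grip": 0.03},{"x": 0,"y": 0,"z": 0,"wx": 0,"wy": 0,"wz": 0,"grip": 0.02},{"x": 0,"y": 0,"z": 0,"wx": 0,"wy": 0,"wz": 0,"grip": 0.02}]'

```text
time_s: 31.0
position: [0.3819, -0.2304, 0.0573]
eef_rot: [-0.793, 3.039, -0.002]
contact_force: [0.0, 1.1, 5.6]
opening: 0.413
finger_force: 37.7
```

servo_tool --steps '[{"x": 0,"y": 0,"z": -0.01,"wx": 0,"wy": 0,"wz": 0,"grip": 0.02},{"x": 0,"y": 0,"z": -0.03,"wx": 0,"wy": 0,"wz": 0,"grip": 0.02},{"x": 0,"y": 0,"z": -0.06,"wx": 0,"wy": 0,"wz": 0,"grip": 0.02},{"x": 0,"y": 0,"z": -0.09,"wx": 0,"wy": 0,"wz": 0,"grip": 0.02},{"x": 0,"y": 0,"z": -0.12,"wx": 0,"wy": 0,"wz": 0,"grip": 0.02},{"x": 0,"y": 0,"z": -0.145,"wx": 0,"wy": 0,"wz": 0,"grip": 0.02},{"x": 0,"y": 0,"z": -0.15,"wx": 0,"wy": 0,"wz": 0,"grip": 0.02},{"x": 0,"y": 0,"z": -0.15,"wx": 0,"wy": 0,"wz": 0,"grip": 0.02}]'

```text
time_s: 31.8
position: [0.3816, -0.2303, 0.2071]
eef_rot: [-0.793, 3.039, -0.002]
contact_force: [-0.4, 0.5, -2.0]
opening: 0.409
finger_force: 38.5
```

Run:
```python
from h import *
held(); carrier(); capview(); delta(.5953-.0497,.197+.0271,.2065,119.3)
```

```text
scene 212 axis [ 0.3832 -0.2304] minus TCP mm [ 1.6 -0.1] rms 0.001 lowest 0.1542
top 47 axis [ 0.3802 -0.2307] minus TCP mm [-1.4 -0.4] rms 0.0003 lowest 0.1551
scene 214 z 0.1185 [596.4 195.6] [ 16.2 110.4] 28.8
scene 970 z 0.06 [595.8 197. ] [110.4 155.4] 29.0
top 519 z 0.1219 [593.8 194.7] [ 53.4 145.5] 6.2
top 1307 z 0.0613 [593.8 196.6] [111.3 150.8] 29.0
top [223.  199.9] 146 0.1315 [0.5966 0.2518 0.1296]
top [267.4 201.4] 157 0.1316 [0.5913 0.1395 0.13  ]
pos [ 0.3804 -0.2293  0.205 ] q [-0.69 -0.03 -0.43  1.17 -0.   -1.2 ] F [ 0.6 -0.1 -1.3] | shift mm [-365.6  314.9   -1. ] turn [ 0.16 -0.06 -0.06]
```

View pics/last_t.png

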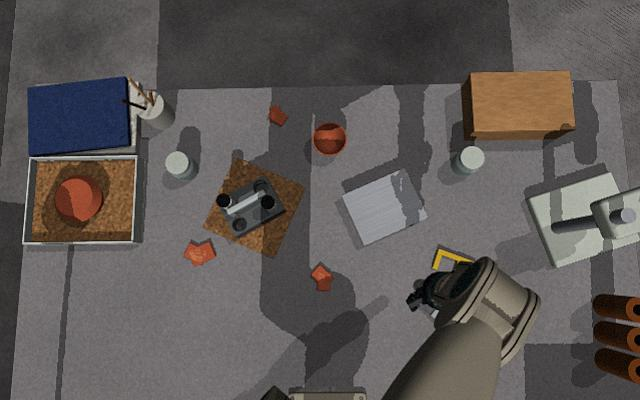

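The top view shows two tubes seated, caps at (223,200) and (267,201). The near well at (240,224) is free for the third tube.

servo_tool --steps '[{"x": -0.011,"y": 0.0095,"z": 0,"wx": 0,"wy": 0,"wz": 0,"grip": 0.02},{"x": -0.034,"y": 0.029,"z": 0,"wx": 0,"wy": 0,"wz": 0,"grip": 0.02},{"x": -0.064,"y": 0.055,"z": 0,"wx": 0,"wy": 0,"wz": 0,"grip": 0.02},{"x": -0.094,"y": 0.081,"z": 0,"wx": 0,"wy": 0,"wz": 0,"grip": 0.02},{"x": -0.124,"y": 0.107,"z": 0,"wx": 0,"wy": 0,"wz": 0,"grip": 0.02},{"x": -0.154,"y": 0.133,"z": 0,"wx": 0,"wy": 0,"wz": 0,"grip": 0.02},{"x": -0.184,"y": 0.159,"z": 0,"wx": 0,"wy": 0,"wz": 0,"grip": 0.02},{"x": -0.214,"y": 0.1845,"z": 0,"wx": 0,"wy": 0,"wz": 0,"grip": 0.02}]'

```text
time_s: 32.9
position: [0.4777, 0.0372, 0.2057]
eef_rot: [0.793, -3.039, -0.0]
contact_force: [1.2, -1.1, -1.1]
opening: 0.413
finger_force: 38.4
```

servo_tool --steps '[{"x": -0.03,"y": 0.026,"z": 0,"wx": 0,"wy": 0,"wz": 0,"grip": 0.02},{"x": -0.06,"y": 0.052,"z": 0,"wx": 0,"wy": 0,"wz": 0,"grip": 0.02},{"x": -0.09,"y": 0.078,"z": 0,"wx": 0,"wy": 0,"wz": 0,"grip": 0.02},{"x": -0.12,"y": 0.103,"z": 0,"wx": 0,"wy": 0,"wz": 0,"grip": 0.02},{"x": -0.142,"y": 0.122,"z": 0,"wx": 0,"wy": 0,"wz": 0,"grip": 0.02},{"x": -0.1515,"y": 0.1305,"z": 0,"wx": 0,"wy": 0,"wz": 0,"grip": 0.02},{"x": -0.1515,"y": 0.1305,"z": 0,"wx": 0,"wy": 0,"wz": 0,"grip": 0.02},{"x": -0.1515,"y": 0.1305,"z": 0,"wx": 0,"wy": 0,"wz": 0,"grip": 0.02}]'

```text
time_s: 33.7
position: [0.5456, 0.2226, 0.2058]
eef_rot: [0.792, -3.038, 0.001]
contact_force: [-1.5, -0.2, -1.5]
opening: 0.408
finger_force: 38.4
```

servo_tool --steps '[{"x": 0,"y": 0,"z": 0.01,"wx": 0,"wy": 0,"wz": 0,"grip": 0.02},{"x": 0,"y": 0,"z": 0.025,"wx": 0,"wy": 0,"wz": 0,"grip": 0.02},{"x": 0,"y": 0,"z": 0.045,"wx": 0,"wy": 0,"wz": 0,"grip": 0.02},{"x": 0,"y": 0,"z": 0.06,"wx": 0,"wy": 0,"wz": 0,"grip": 0.02},{"x": 0,"y": 0,"z": 0.072,"wx": 0,"wy": 0,"wz": 0,"grip": 0.02},{"x": 0,"y": 0,"z": 0.08,"wx": 0,"wy": 0,"wz": 0,"grip": 0.02},{"x": 0,"y": 0,"z": 0.08,"wx": 0,"wy": 0,"wz": 0,"grip": 0.02},{"x": 0,"y": 0,"z": 0.08,"wx": 0,"wy": 0,"wz": 0,"grip": 0.02}]'

```text
time_s: 34.5
position: [0.5466, 0.2235, 0.1267]
eef_rot: [-0.793, 3.039, 0.0]
contact_force: [1.0, -0.2, -1.1]
opening: 0.408
finger_force: 38.4
```

Run:
```python
from h import *
delta(.5456,.2241,.068,119.3); carrier(); delta(.5456,.2241,.068,119.3)
```

```text
pos [0.5466 0.2235 0.1267] q [ 0.28  0.29 -0.24  1.04  0.   -0.23] F [ 1.  -0.2 -1.1] | shift mm [ 0.6  1.1 58.7] turn [-0.01  0.03 -0.06]
scene 213 z 0.1185 [596.4 195.9] [ 16.1 108.5] 28.7
scene 901 z 0.0598 [595.9 196.6] [110.3 156.5] 28.8
top 234 z 0.1227 [597.5 153.4] [64.5 43.2] 50.6
top 1033 z 0.0613 [594.3 196.2] [112.1 149.6] 28.7
pos [0.5471 0.2237 0.1275] q [ 0.28  0.29 -0.24  1.04 -0.   -0.23] F [ 0.1 -0.1 -0.8] | shift mm [ 1.3  1.1 59.5] turn [-0.02  0.1  -0.06]
```

servo_tool --steps '[{"x": 0.0005,"y": 0.0008,"z": 0.003,"wx": 0,"wy": 0,"wz": 0,"grip": 0.02},{"x": 0.0005,"y": 0.0008,"z": 0.007,"wx": 0,"wy": 0,"wz": 0,"grip": 0.02},{"x": 0.0005,"y": 0.0008,"z": 0.01,"wx": 0,"wy": 0,"wz": 0,"grip": 0.02},{"x": 0.0005,"y": 0.0008,"z": 0.013,"wx": 0,"wy": 0,"wz": 0,"grip": 0.02},{"x": 0.0005,"y": 0.0008,"z": 0.016,"wx": 0,"wy": 0,"wz": 0,"grip": 0.02},{"x": 0.0005,"y": 0.0008,"z": 0.02,"wx": 0,"wy": 0,"wz": 0,"grip": 0.02},{"x": 0.0005,"y": 0.0008,"z": 0.02,"wx": 0,"wy": 0,"wz": 0,"grip": 0.02},{"x": 0.0005,"y": 0.0008,"z": 0.02,"wx": 0,"wy": 0,"wz": 0,"grip": 0.02}]'

```text
time_s: 35.4
position: [0.5453, 0.2239, 0.1063]
eef_rot: [0.793, -3.039, -0.0]
contact_force: [-0.4, 0.8, -1.3]
opening: 0.402
finger_force: 38.4
```

servo_tool --steps '[{"x": 0,"y": 0,"z": 0.006,"wx": 0,"wy": 0,"wz": 0,"grip": 0.02},{"x": 0,"y": 0,"z": 0.012,"wx": 0,"wy": 0,"wz": 0,"grip": 0.02},{"x": 0,"y": 0,"z": 0.018,"wx": 0,"wy": 0,"wz": 0,"grip": 0.02},{"x": 0,"y": 0,"z": 0.024,"wx": 0,"wy": 0,"wz": 0,"grip": 0.02},{"x": 0,"y": 0,"z": 0.03,"wx": 0,"wy": 0,"wz": 0,"grip": 0.02},{"x": 0,"y": 0,"z": 0.034,"wx": 0,"wy": 0,"wz": 0,"grip": 0.02},{"x": 0,"y": 0,"z": 0.037,"wx": 0,"wy": 0,"wz": 0,"grip": 0.02},{"x": 0,"y": 0,"z": 0.037,"wx": 0,"wy": 0,"wz": 0,"grip": 0.02}]'

```text
time_s: 36.2
position: [0.5453, 0.2239, 0.069]
eef_rot: [0.793, -3.039, -0.001]
contact_force: [-0.2, 2.1, -2.2]
opening: 0.407
finger_force: 38.4
```

servo_tool --steps '[{"x": 0,"y": 0,"z": 0.001,"wx": 0,"wy": 0,"wz": 0,"grip": 0.02},{"x": 0,"y": 0,"z": 0.002,"wx": 0,"wy": 0,"wz": 0,"grip": 0.02},{"x": 0,"y": 0,"z": 0.002,"wx": 0,"wy": 0,"wz": 0,"grip": 0.04},{"x": 0,"y": 0,"z": 0.002,"wx": 0,"wy": 0,"wz": 0,"grip": 0.05},{"x": 0,"y": 0,"z": 0.002,"wx": 0,"wy": 0,"wz": 0,"grip": 0.06},{"x": 0,"y": 0,"z": -0.01,"wx": 0,"wy": 0,"wz": 0,"grip": 0.065},{"x": 0,"y": 0,"z": -0.035,"wx": 0,"wy": 0,"wz": 0,"grip": 0.07},{"x": 0,"y": 0,"z": -0.065,"wx": 0,"wy": 0,"wz": 0,"grip": 0.06}]'

```text
time_s: 37.0
position: [0.5445, 0.2234, 0.1347]
eef_rot: [0.792, -3.037, 0.0]
contact_force: [-0.5, 0.7, -0.6]
opening: 0.707
finger_force: 0.0
```

servo_tool --steps '[{"x": 0,"y": 0,"z": -0.02,"wx": 0,"wy": 0,"wz": 0,"grip": 0.04},{"x": 0,"y": 0,"z": -0.035,"wx": 0,"wy": 0,"wz": 0,"grip": 0.02},{"x": 0,"y": 0,"z": -0.035,"wx": 0,"wy": 0,"wz": 0,"grip": 0},{"x": 0,"y": 0,"z": -0.035,"wx": 0,"wy": 0,"wz": 0,"grip": 0},{"x": 0,"y": 0,"z": -0.035,"wx": 0,"wy": 0,"wz": 0,"grip": 0},{"x": 0,"y": 0,"z": -0.035,"wx": 0,"wy": 0,"wz": 0,"grip": 0},{"x": 0,"y": 0,"z": -0.035,"wx": 0,"wy": 0,"wz": 0,"grip": 0},{"x": 0,"y": 0,"z": -0.035,"wx": 0,"wy": 0,"wz": 0,"grip": 0}]'

```text
time_s: 37.8
position: [0.5451, 0.2237, 0.1688]
eef_rot: [0.793, -3.039, 0.0]
contact_force: [0.4, -0.1, 1.0]
opening: -0.005
finger_force: 0.0
```

Run:
```python
from h import *
capview(); carrier(); delta(.5456,.2241,.131,119.3)
```

```text
top [267.4 201.5] 156 0.1317 [0.5912 0.1394 0.13  ]
scene 212 z 0.1187 [595.8 196.7] [ 16.4 110.1] 28.8
scene 936 z 0.06 [596.7 195.1] [110.2 154.4] 29.1
top 261 z 0.1222 [602.2 156.3] [74.6 45.8] 72.3
top 1102 z 0.0611 [593.9 196.4] [111.2 150.4] 28.8
pos [0.5455 0.2239 0.1694] q [ 0.28  0.25 -0.19  1.13 -0.   -0.23] F [ 0.6 -0.2  0.6] | shift mm [-0.2  0.1 38.4] turn [ 0.   -0.01 -0.06]
```

View pics/last_s.png

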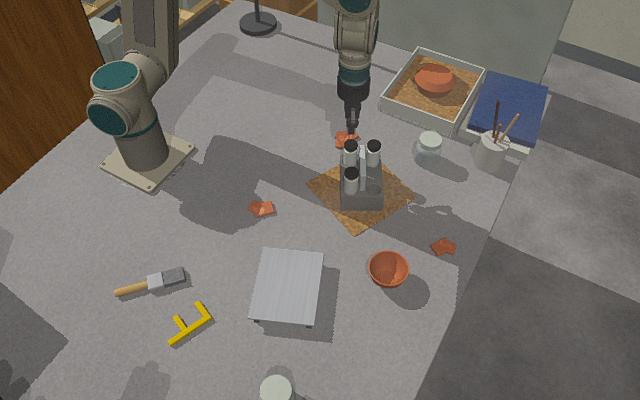

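All three tubes stand in the carrier, caps at (351,146), (374,147) and (351,174). The closed fingers are right over the near cap, so I press it.

servo_tool --steps '[{"x": 0,"y": 0,"z": 0.015,"wx": 0,"wy": 0,"wz": 0,"grip": 0},{"x": 0,"y": 0,"z": 0.03,"wx": 0,"wy": 0,"wz": 0,"grip": 0},{"x": 0,"y": 0,"z": 0.036,"wx": 0,"wy": 0,"wz": 0,"grip": 0},{"x": 0,"y": 0,"z": 0.04,"wx": 0,"wy": 0,"wz": 0,"grip": 0},{"x": 0,"y": 0,"z": 0.043,"wx": 0,"wy": 0,"wz": 0,"grip": 0},{"x": 0,"y": 0,"z": 0.046,"wx": 0,"wy": 0,"wz": 0,"grip": 0},{"x": 0,"y": 0,"z": 0.048,"wx": 0,"wy": 0,"wz": 0,"grip": 0},{"x": 0,"y": 0,"z": 0.048,"wx": 0,"wy": 0,"wz": 0,"grip": 0}]'

```text
time_s: 38.8
position: [0.546, 0.2241, 0.1229]
eef_rot: [-0.793, 3.038, 0.0]
contact_force: [-2.5, -1.5, 3.3]
opening: 0.003
finger_force: 2.0
```

servo_tool --steps '[{"x": 0,"y": 0,"z": 0.001,"wx": 0,"wy": 0,"wz": 0,"grip": 0},{"x": 0,"y": 0,"z": 0.002,"wx": 0,"wy": 0,"wz": 0,"grip": 0},{"x": 0,"y": 0,"z": 0.003,"wx": 0,"wy": 0,"wz": 0,"grip": 0},{"x": 0,"y": 0,"z": 0.003,"wx": 0,"wy": 0,"wz": 0,"grip": 0},{"x": 0,"y": 0,"z": 0.003,"wx": 0,"wy": 0,"wz": 0,"grip": 0},{"x": 0,"y": 0,"z": 0.003,"wx": 0,"wy": 0,"wz": 0,"grip": 0},{"x": 0,"y": 0,"z": 0.003,"wx": 0,"wy": 0,"wz": 0,"grip": 0},{"x": 0,"y": 0,"z": 0.003,"wx": 0,"wy": 0,"wz": 0,"grip": 0}]'

```text
time_s: 39.6
position: [0.5463, 0.2243, 0.1211]
eef_rot: [-0.792, 3.037, 0.001]
contact_force: [-3.3, -0.8, 11.5]
opening: 0.001
finger_force: 5.3
```

The force is 11.5 N at 0.121, so the cap is home. Next, 60 mm across to the cap on the other side of the handle.

servo_tool --steps '[{"x": 0,"y": 0,"z": -0.02,"wx": 0,"wy": 0,"wz": 0,"grip": 0},{"x": 0,"y": 0,"z": -0.045,"wx": 0,"wy": 0,"wz": 0,"grip": 0},{"x": -0.02,"y": 0,"z": -0.045,"wx": 0,"wy": 0,"wz": 0,"grip": 0},{"x": -0.04,"y": 0,"z": -0.045,"wx": 0,"wy": 0,"wz": 0,"grip": 0},{"x": -0.06,"y": 0,"z": -0.045,"wx": 0,"wy": 0,"wz": 0,"grip": 0},{"x": -0.06,"y": 0,"z": -0.045,"wx": 0,"wy": 0,"wz": 0,"grip": 0},{"x": -0.06,"y": 0,"z": -0.045,"wx": 0,"wy": 0,"wz": 0,"grip": 0},{"x": -0.06,"y": 0,"z": -0.045,"wx": 0,"wy": 0,"wz": 0,"grip": 0}]'

```text
time_s: 40.4
position: [0.597, 0.2528, 0.1633]
eef_rot: [0.793, -3.039, 0.0]
contact_force: [-0.5, -0.2, -0.1]
opening: -0.001
finger_force: 0.0
```

Run:
```python
from h import *
carrier(); delta(.5975,.2535,.1185,119.3); capview()
P=cloud(snap("top")); m=np.hypot(P[...,0]-.5435,P[...,1]-.2235)<.016; print("near cap z",np.percentile(P[m][:,2],[10,50,90]))
```

```text
scene 213 z 0.1185 [596.7 195.4] [ 16.3 111.2] 28.9
scene 937 z 0.0601 [596.2 196. ] [110.2 155.5] 29.3
top 570 z 0.1209 [577.1 186. ] [ 55.5 130.4] 29.2
top 1166 z 0.0612 [593.9 196.1] [111.7 150.1] 28.7
pos [0.597  0.2528 0.1634] q [ 0.3   0.36 -0.06  1.15 -0.   -0.21] F [ 0.2 -0.6  0.4] | shift mm [-0.8  0.4 44.9] turn [ 0.   -0.05 -0.07]
scene [375.1 147.8] 27 0.1295 [0.6094 0.2509 0.1279]
top [267.4 201.5] 156 0.132 [0.5909 0.14   0.1301]
top [235.  220.4] 164 0.1238 [0.5441 0.2236 0.1221]
near cap z [0.12108218 0.61871184 0.62705956]
```

The near cap reads about 8 mm lower, which is too close to the limit. I'll press this one harder and then redo the first.

servo_tool --steps '[{"x": 0,"y": 0,"z": 0.015,"wx": 0,"wy": 0,"wz": 0,"grip": 0},{"x": 0,"y": 0,"z": 0.028,"wx": 0,"wy": 0,"wz": 0,"grip": 0},{"x": 0,"y": 0,"z": 0.033,"wx": 0,"wy": 0,"wz": 0,"grip": 0},{"x": 0,"y": 0,"z": 0.037,"wx": 0,"wy": 0,"wz": 0,"grip": 0},{"x": 0,"y": 0,"z": 0.041,"wx": 0,"wy": 0,"wz": 0,"grip": 0},{"x": 0,"y": 0,"z": 0.044,"wx": 0,"wy": 0,"wz": 0,"grip": 0},{"x": 0,"y": 0,"z": 0.045,"wx": 0,"wy": 0,"wz": 0,"grip": 0},{"x": 0,"y": 0,"z": 0.045,"wx": 0,"wy": 0,"wz": 0,"grip": 0}]'

```text
time_s: 41.45
position: [0.5972, 0.253, 0.121]
eef_rot: [0.793, -3.039, 0.0]
contact_force: [-6.2, -2.5, 13.9]
opening: -0.001
finger_force: 7.0
```

servo_tool --steps '[{"x": 0,"y": 0,"z": 0.001,"wx": 0,"wy": 0,"wz": 0,"grip": 0},{"x": 0,"y": 0,"z": 0.002,"wx": 0,"wy": 0,"wz": 0,"grip": 0},{"x": 0,"y": 0,"z": 0.003,"wx": 0,"wy": 0,"wz": 0,"grip": 0},{"x": 0,"y": 0,"z": 0.003,"wx": 0,"wy": 0,"wz": 0,"grip": 0},{"x": 0,"y": 0,"z": 0.003,"wx": 0,"wy": 0,"wz": 0,"grip": 0},{"x": 0,"y": 0,"z": 0.003,"wx": 0,"wy": 0,"wz": 0,"grip": 0},{"x": 0,"y": 0,"z": 0.003,"wx": 0,"wy": 0,"wz": 0,"grip": 0},{"x": 0,"y": 0,"z": 0.003,"wx": 0,"wy": 0,"wz": 0,"grip": 0}]'

```text
time_s: 42.25
position: [0.5977, 0.2533, 0.121]
eef_rot: [-0.793, 3.038, -0.0]
contact_force: [-10.9, -4.0, 26.0]
opening: 0.002
finger_force: 12.8
```

The fingers stopped at 0.121 while the force doubled, so that is the hard stop. On to the third cap (tool +60, −96 mm).

servo_tool --steps '[{"x": 0,"y": 0,"z": -0.025,"wx": 0,"wy": 0,"wz": 0,"grip": 0},{"x": 0,"y": 0,"z": -0.055,"wx": 0,"wy": 0,"wz": 0,"grip": 0},{"x": 0.015,"y": -0.024,"z": -0.055,"wx": 0,"wy": 0,"wz": 0,"grip": 0},{"x": 0.03,"y": -0.048,"z": -0.055,"wx": 0,"wy": 0,"wz": 0,"grip": 0},{"x": 0.045,"y": -0.072,"z": -0.055,"wx": 0,"wy": 0,"wz": 0,"grip": 0},{"x": 0.06,"y": -0.096,"z": -0.055,"wx": 0,"wy": 0,"wz": 0,"grip": 0},{"x": 0.06,"y": -0.096,"z": -0.055,"wx": 0,"wy": 0,"wz": 0,"grip": 0},{"x": 0.06,"y": -0.096,"z": -0.055,"wx": 0,"wy": 0,"wz": 0,"grip": 0}]'

```text
time_s: 43.05
position: [0.5923, 0.1397, 0.1702]
eef_rot: [0.791, -3.04, -0.001]
contact_force: [0.3, 0.8, 0.0]
opening: 0.002
finger_force: 0.0
```

Run:
```python
from h import *
carrier(); delta(.5925,.1405,.1155,119.3); capview()
```

```text
scene 202 z 0.1188 [596.2 196.5] [ 16.4 109.1] 28.9
scene 918 z 0.0599 [596.1 196.5] [111.  155.7] 28.4
top 56 z 0.1273 [584.7 132.6] [17.1 33.8] 42.7
top 204 z 0.0611 [585.7 142.9] [45.4 64.2] 28.9
pos [0.5925 0.1407 0.1703] q [ 0.13  0.29 -0.15  1.14  0.   -0.38] F [-0.9  0.1  0.8] | shift mm [ 0.1 -0.2 54.8] turn [ 0.02  0.   -0.03]
top [269.5 203.8] 73 0.1311 [0.5856 0.134  0.1293]
```

servo_tool --steps '[{"x": 0,"y": 0,"z": 0.02,"wx": 0,"wy": 0,"wz": 0,"grip": 0},{"x": 0,"y": 0,"z": 0.036,"wx": 0,"wy": 0,"wz": 0,"grip": 0},{"x": 0,"y": 0,"z": 0.041,"wx": 0,"wy": 0,"wz": 0,"grip": 0},{"x": 0,"y": 0,"z": 0.045,"wx": 0,"wy": 0,"wz": 0,"grip": 0},{"x": 0,"y": 0,"z": 0.049,"wx": 0,"wy": 0,"wz": 0,"grip": 0},{"x": 0,"y": 0,"z": 0.052,"wx": 0,"wy": 0,"wz": 0,"grip": 0},{"x": 0,"y": 0,"z": 0.054,"wx": 0,"wy": 0,"wz": 0,"grip": 0},{"x": 0,"y": 0,"z": 0.055,"wx": 0,"wy": 0,"wz": 0,"grip": 0}]'

```text
time_s: 44.05
position: [0.5925, 0.1412, 0.1209]
eef_rot: [-0.794, 3.038, 0.001]
contact_force: [-12.0, 0.1, 27.9]
opening: -0.004
finger_force: 13.9
```

servo_tool --steps '[{"x": 0,"y": 0,"z": 0,"wx": 0,"wy": 0,"wz": 0,"grip": 0},{"x": 0,"y": 0,"z": 0,"wx": 0,"wy": 0,"wz": 0,"grip": 0},{"x": 0,"y": 0,"z": 0,"wx": 0,"wy": 0,"wz": 0,"grip": 0},{"x": 0,"y": 0,"z": 0,"wx": 0,"wy": 0,"wz": 0,"grip": 0},{"x": 0,"y": 0,"z": 0,"wx": 0,"wy": 0,"wz": 0,"grip": 0},{"x": 0,"y": 0,"z": 0,"wx": 0,"wy": 0,"wz": 0,"grip": 0},{"x": 0,"y": 0,"z": 0,"wx": 0,"wy": 0,"wz": 0,"grip": 0},{"x": 0,"y": 0,"z": 0,"wx": 0,"wy": 0,"wz": 0,"grip": 0}]'

```text
time_s: 44.85
position: [0.5924, 0.1411, 0.121]
eef_rot: [-0.794, 3.038, 0.001]
contact_force: [-9.5, 0.1, 23.3]
opening: 0.0
finger_force: 11.5
```

servo_tool --steps '[{"x": 0,"y": 0,"z": -0.03,"wx": 0,"wy": 0,"wz": 0,"grip": 0},{"x": 0,"y": 0,"z": -0.055,"wx": 0,"wy": 0,"wz": 0,"grip": 0},{"x": 0,"y": 0.02,"z": -0.055,"wx": 0,"wy": 0,"wz": 0,"grip": 0},{"x": 0,"y": 0.045,"z": -0.055,"wx": 0,"wy": 0,"wz": 0,"grip": 0},{"x": 0,"y": 0.07,"z": -0.055,"wx": 0,"wy": 0,"wz": 0,"grip": 0},{"x": 0,"y": 0.096,"z": -0.055,"wx": 0,"wy": 0,"wz": 0,"grip": 0},{"x": 0,"y": 0.096,"z": -0.055,"wx": 0,"wy": 0,"wz": 0,"grip": 0},{"x": 0,"y": 0.096,"z": -0.055,"wx": 0,"wy": 0,"wz": 0,"grip": 0}]'

```text
time_s: 45.65
position: [0.5458, 0.2245, 0.1711]
eef_rot: [-0.795, 3.038, -0.001]
contact_force: [-0.3, -0.2, -0.4]
opening: 0.002
finger_force: 0.0
```

Run:
```python
from h import *
carrier(); delta(.5456,.2241,.1155,119.3); capview()
```

```text
scene 217 z 0.1185 [596.4 196.1] [ 16.4 111.8] 28.5
scene 974 z 0.06 [596.1 196.3] [110.2 156. ] 29.2
top 299 z 0.1202 [602.2 156.3] [75.2 45.4] 72.3
top 1103 z 0.0611 [594.2 196.5] [111.9 150.2] 28.8
pos [0.5462 0.2236 0.1709] q [ 0.28  0.25 -0.19  1.13 -0.   -0.23] F [-0.4  0.1  1.4] | shift mm [ 0.3  0.7 55.4] turn [-0.03  0.04 -0.07]
top [268.1 202.1] 158 0.124 [0.5909 0.1387 0.1223]
top [236.6 221.8] 99 0.1257 [0.5416 0.2161 0.1369]
```

The third cap is home too, and it reads the same height as the first. I'll re-press the first to the same force, then retreat.

servo_tool --steps '[{"x": 0,"y": 0,"z": 0.02,"wx": 0,"wy": 0,"wz": 0,"grip": 0},{"x": 0,"y": 0,"z": 0.036,"wx": 0,"wy": 0,"wz": 0,"grip": 0},{"x": 0,"y": 0,"z": 0.044,"wx": 0,"wy": 0,"wz": 0,"grip": 0},{"x": 0,"y": 0,"z": 0.049,"wx": 0,"wy": 0,"wz": 0,"grip": 0},{"x": 0,"y": 0,"z": 0.052,"wx": 0,"wy": 0,"wz": 0,"grip": 0},{"x": 0,"y": 0,"z": 0.054,"wx": 0,"wy": 0,"wz": 0,"grip": 0},{"x": 0,"y": 0,"z": 0.055,"wx": 0,"wy": 0,"wz": 0,"grip": 0},{"x": 0,"y": 0,"z": 0.055,"wx": 0,"wy": 0,"wz": 0,"grip": 0}]'

```text
time_s: 46.65
position: [0.5472, 0.2241, 0.121]
eef_rot: [-0.791, 3.036, -0.0]
contact_force: [-7.6, -1.4, 22.3]
opening: 0.0
finger_force: 10.9
```

servo_tool --steps '[{"x": 0,"y": 0,"z": -0.03,"wx": 0,"wy": 0,"wz": 0,"grip": 0},{"x": 0,"y": 0,"z": -0.07,"wx": 0,"wy": 0,"wz": 0,"grip": 0},{"x": 0,"y": 0,"z": -0.11,"wx": 0,"wy": 0,"wz": 0,"grip": 0},{"x": 0.03,"y": 0.02,"z": -0.14,"wx": 0,"wy": 0,"wz": 0,"grip": 0},{"x": 0.06,"y": 0.05,"z": -0.14,"wx": 0,"wy": 0,"wz": 0,"grip": 0},{"x": 0.07,"y": 0.09,"z": -0.14,"wx": 0,"wy": 0,"wz": 0,"grip": 0},{"x": 0.07,"y": 0.13,"z": -0.14,"wx": 0,"wy": 0,"wz": 0,"grip": 0},{"x": 0.07,"y": 0.17,"z": -0.14,"wx": 0,"wy": 0,"wz": 0,"grip": 0}]'

```text
time_s: 47.45
position: [0.4009, 0.3389, 0.2568]
eef_rot: [-0.791, 3.038, 0.001]
contact_force: [0.7, 0.6, 0.3]
opening: 0.005
finger_force: 0.0
```

servo_tool --steps '[{"x": 0,"y": 0,"z": 0,"wx": 0,"wy": 0,"wz": 0,"grip": 0},{"x": 0,"y": 0,"z": 0,"wx": 0,"wy": 0,"wz": 0,"grip": 0},{"x": 0,"y": 0,"z": 0,"wx": 0,"wy": 0,"wz": 0,"grip": 0},{"x": 0,"y": 0,"z": 0,"wx": 0,"wy": 0,"wz": 0,"grip": 0},{"x": 0,"y": 0,"z": 0,"wx": 0,"wy": 0,"wz": 0,"grip": 0},{"x": 0,"y": 0,"z": 0,"wx": 0,"wy": 0,"wz": 0,"grip": 0},{"x": 0,"y": 0,"z": 0,"wx": 0,"wy": 0,"wz": 0,"grip": 0},{"x": 0,"y": 0,"z": 0,"wx": 0,"wy": 0,"wz": 0,"grip": 0}]'

```text
time_s: 48.25
position: [0.4015, 0.3378, 0.2555]
eef_rot: [0.792, -3.04, 0.0]
contact_force: [-0.5, -0.1, 0.6]
opening: -0.002
finger_force: 0.0
```

Run:
```python
from h import *
carrier(); capview(); save(snap("scene"),"f.png",(280,80,440,240))
i=cv2.imread("pics/f.png"); cv2.imwrite("pics/fb.png",cv2.resize(i,None,fx=3,fy=3,interpolation=2))
```

```text
scene 209 z 0.1183 [596.1 196.7] [ 16.3 109.1] 28.6
scene 961 z 0.0599 [595.4 197.8] [110.5 157.4] 28.9
top 613 z 0.1206 [577.2 185.8] [ 55.9 129.9] 29.0
top 1188 z 0.0612 [593.9 196.1] [111.1 150.2] 28.6
top [223.9 200.5] 154 0.1239 [0.5955 0.2522 0.122 ]
top [268.1 202.1] 160 0.1235 [0.5908 0.1395 0.1218]
top [235.  220.4] 161 0.1237 [0.5445 0.223  0.1218]
```

View pics/fb.png

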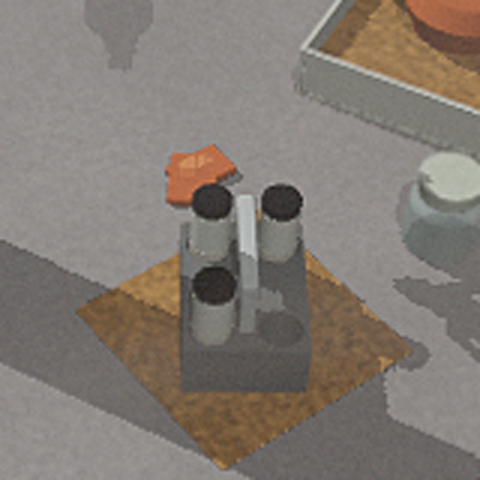

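View pics/last_t.png

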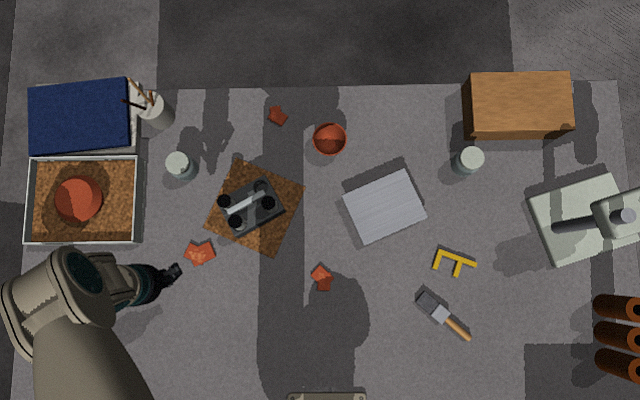

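The crop shows the three tubes upright in the carrier, caps at (212,200), (282,200) and (214,285), all pressed home at equal height. In the top view the carrier is on the mat at (245,207), the bowl (330,139) and jars (179,163) and (470,158) haven't moved, no other tube is left, and the arm is clear.

```bash
python3 -c "
from h import *
print(ctrl.sign_off())"
```

```text
the job is handed in; nothing more can be done
None
```

The job is handed in: the carrier stands on the cork mat with all three tubes fully down in its wells, cap up and every cap pressed home, and the bowl and jars were not moved (the hand-in returned no verdict).

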